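# Clear the coasters, fetch the grate lifter, set the row back

### The job

The orange grate lifter lies behind the aluminium shaker, the glass ramekin and the pepper mill: without moving the lifter yet, stand all three in the yellow side tray, and only then fetch the lifter and lay it flat and lengthwise inside the red tool tray. After that put the three back, each upright and centred on its own coaster: shaker on blue, ramekin on white, mill on cork. Let go of everything, do not tip anything over, and leave the oil bottle alone.

Things in the scene. Friction and masses are not known exactly. Their poses are not given: they have to be found in the camera images.
- shaker: Brushed aluminium shaker, upright cylinder 60 mm across (straight sides up to 82 mm), narrowing to a 40 mm flat top with small dark holes, 100 mm high, about 0.16 kg. Origin: centre of its underside; z up. At the start it stands centred on the blue coaster.
- ramekin: Green glass ramekin, round, straight-sided, open at the top, 68 mm across outside, 42 mm high, wall 5 mm, about 0.15 kg. Origin: centre of its underside; z up. At the start it stands centred on the white coaster.
- mill: Dark wooden pepper mill, upright, a straight barrel 52 mm across up to 85 mm high, then a narrow neck and a 46 mm knob with a brass bead, 122 mm high overall, about 0.18 kg. Origin: centre of its underside; z up. At the start it stands centred on the cork coaster.
- lifter: Orange hard plastic grill-grate lifter lying flat, 190 mm long (its x): handle 24 mm wide (y), 22 mm high from x = -95 to +25 mm with a black strip on top, then a head 56 mm wide, 10 mm high to +66 mm with two prongs to +95 mm; 0.12 kg, balances at x = -7 mm. Origin: middle of its length, on its underside. Starts on the 4 mm dark mat behind the coasters, along their row, about 82 mm from their centre line.
- coaster_blue: Blue round coaster, the shaker's place: disc 86 mm across, 4 mm thick, fixed on the dark mat. Origin: centre of its underside, z up; its top is 4 mm above the origin. The three coasters stand in one straight row, 115 mm between centres, in any order.
- coaster_white: White round coaster, the ramekin's place: same size as the blue one, fixed. Origin: centre of its underside; top 4 mm above.
- coaster_cork: Brown cork round coaster, the mill's place: same size as the blue one, fixed. Origin: centre of its underside; top 4 mm above.
- side_tray: Yellow enamelled side tray, fixed, to the left or the right of the mat, the place to park the three things: 300 mm long (its x) by 110 mm wide (its y) outside, rim 4 mm thick standing 6 mm above the floor. Origin: centre of its underside; the floor's top is 4 mm above. Room for three in a row along x, e.g. 95 mm apart.
- tool_tray: Red enamelled tool tray, fixed, on the other side of the mat from the side tray; the lifter's place: 238 mm long (its x) by 98 mm wide (its y) outside, 230 by 90 mm inside, rim standing 4 mm above the floor. Origin: centre of its underside; the floor's top is 3 mm above. The lifter lies in it along x, head at either end.
- oil_bottle: Bystander: amber glass oil bottle with black cap and paper label, 54 mm across, 160 mm high, standing near the rear lip behind the lifter. Origin: centre of its underside. To be left alone.

How it is judged (in metres and radians):
On the way, in this order (a step that is already met when the one before it is completed fails the run):
1. shaker, ramekin and mill all stand upright, let go, in the side tray while the lifter still lies where it was (within 20 mm) (x of shaker in the frame of side_tray between -0.135 and 0.135 m and y of shaker in the frame of side_tray between -0.045 and 0.045 m and z of each of shaker, ramekin, mill in the frame of side_tray below 0.012 m and x of ramekin in the frame of side_tray between -0.135 and 0.135 m and y of ramekin in the frame of side_tray between -0.045 and 0.045 m and x of mill in the frame of side_tray between -0.135 and 0.135 m and y of mill in the frame of side_tray between -0.045 and 0.045 m and angle between each of shaker, ramekin, mill's own z axis and vertical below 0.15 rad and contact force between the fingers and shaker below 0.2 N and contact force between the fingers and ramekin below 0.2 N and contact force between the fingers and mill below 0.2 N and contact force between the fingers and lifter below 0.2 N and linear speed of each of shaker, ramekin, mill, lifter below 0.03 m/s and distance of lifter from where it was at the start of the episode below 0.02 m), for 0.2 s.
2. the lifter lies flat and lengthwise in the tool tray, let go, while the other three still stand in the side tray (x of lifter in the frame of tool_tray between -0.028 and 0.028 m and y of lifter in the frame of tool_tray between -0.025 and 0.025 m and z of lifter in the frame of tool_tray below 0.01 m and angle between the x axis of lifter and the x axis of tool_tray, either way round below 0.25 rad and angle between lifter's own z axis and vertical below 0.1 rad and x of shaker in the frame of side_tray between -0.135 and 0.135 m and y of shaker in the frame of side_tray between -0.045 and 0.045 m and z of each of shaker, ramekin, mill in the frame of side_tray below 0.012 m and x of ramekin in the frame of side_tray between -0.135 and 0.135 m and y of ramekin in the frame of side_tray between -0.045 and 0.045 m and x of mill in the frame of side_tray between -0.135 and 0.135 m and y of mill in the frame of side_tray between -0.045 and 0.045 m and angle between each of shaker, ramekin, mill's own z axis and vertical below 0.15 rad and contact force between the fingers and shaker below 0.2 N and contact force between the fingers and ramekin below 0.2 N and contact force between the fingers and mill below 0.2 N and contact force between the fingers and lifter below 0.2 N and linear speed of each of shaker, ramekin, mill, lifter below 0.03 m/s), for 0.2 s.
At the end, for the whole second after the job is handed in: Shaker on blue, ramekin on white, mill on cork coaster: upright, within 15 mm of its centre; lifter flat in the tool tray, within 28 mm lengthwise and 25 mm crosswise of its middle, along it within 0.25 rad; oil bottle within 20 mm of its start; all released and at rest (horizontal distance between shaker and coaster_blue below 0.015 m and z of shaker in the frame of coaster_blue below 0.009 m and horizontal distance between ramekin and coaster_white below 0.015 m and z of ramekin in the frame of coaster_white below 0.009 m and horizontal distance between mill and coaster_cork below 0.015 m and z of mill in the frame of coaster_cork below 0.009 m and x of lifter in the frame of tool_tray between -0.028 and 0.028 m and y of lifter in the frame of tool_tray between -0.025 and 0.025 m and z of lifter in the frame of tool_tray below 0.01 m and angle between the x axis of lifter and the x axis of tool_tray, either way round below 0.25 rad and angle between lifter's own z axis and vertical below 0.1 rad and angle between each of shaker, ramekin, mill's own z axis and vertical below 0.15 rad and contact force between the fingers and shaker below 0.2 N and contact force between the fingers and ramekin below 0.2 N and contact force between the fingers and mill below 0.2 N and contact force between the fingers and lifter below 0.2 N and linear speed of each of shaker, ramekin, mill, lifter below 0.03 m/s and distance of oil_bottle from where it was at the start of the episode below 0.02 m); the robot touches nothing.
It fails at once if the oil bottle is shifted by more than 20 mm (distance of oil_bottle from where it was at the start of the episode above 0.02 m).
It fails at once if the shaker, the ramekin or the mill is tipped over (angle between any of shaker, ramekin, mill's own z axis and vertical above 0.7 rad).
It also fails if it takes over 141 s, if anything falls off the work surface, if the arm or the gripper's body presses on something with over 40 N, if the wrist force passes 120 N, or if a joint passes its speed limit or range.

### The arm

A 6-joint arm with a two-finger parallel gripper is mounted at the origin on the work surface. World frame = base frame: x ahead of the robot, y to its left, z up, the work surface at z = 0. Lengths are in mm, angles in rad, forces in N, time in s.
With the tool pointing down it reaches from about 350 to 975 mm from the base axis. Payload 7.1 kg.
Tool frame: the origin (TCP) lies between the finger pads; the fingertips stand 19 mm ahead of it and the grasp point (between the pads) is the TCP; z points along the fingers, y is the line along which they close (so a half turn about z gives the same grasp; the last joint's range is limited). The gripper opens to 88 mm and grips with 3 to 60 N. Pads are 20 mm wide; open, the fingers measure 115 mm over their backs; the gripper's body (75 mm by 178 mm) begins 61 mm behind the grasp point.
Start: joints at [-1.353, 0.423, 1.63, -0, 1.089, -0.019], TCP at [146.64, -607.537, 206.775] pointing down, gripper open.
Joint ranges: [-3, 3], [-0.9, 2.11], [0.09, 2.58], [-1.31, 4.45], [0.11, 2.69], [-2.54, 2.54]. Speed limits (rad/s): [2.39, 2.39, 3.01, 3.14, 3.14, 3.14].

### API

Orientations are given as a rotation vector (axis times angle).
In Python, from workcell import ctrl gives the robot as it stands.
- The arm moves only by the tool arm_command, never from a script. Its argument "series" is a list of rows, each an object with "linear": the shift along the tool's x, y, z in m, a list of three; "turn": the turn about the tool's z in rad. A call has 1 to 10 rows; each row shifts and turns the commanded pose from where the row before left it, along the tool's axes as they then stand; what a row does not reach is not made up. A row lasts 1/10 s, in which the tool goes at most 50 mm and 8.59 degrees, less where a joint would pass 70% of its speed; a pose out of reach is approached as far as the arm can. A call with a gripper value outside its range is refused whole. "jaw" is the opening, from -1 (shut) to 1 (fully open), set as the call begins (left out, the last holds). The fingers move at their own pace and stop on an object; the grip force is fixed at half the most. Time passes only in rows, so rows that do not move let the fingers close. It gives the time, the measured TCP pose, the force, the opening and the grip force at its end, in the units of the state.
- ctrl.get_obs(): the state, without advancing time (a new reading comes with each control period).
- ctrl.get_image(name): name is "scene" or "top" or "wrist"; returns a dict with "frame" (400x640x3 uint8, blue, green, red), "fx", "fy", "cx", "cy" (pixels), "rvec" (rotation vector, rad) and "tvec" (3), from world to camera coordinates, as OpenCV has them. Camera axes: x right, y down, z forward; pixel columns grow to the right and rows downward; lengths in mm; the calibration is good to about 2 mm. A picture is of the moment at which its call begins. There is no depth.
- ctrl.close_job(): hands the job in; it is judged then, once.
The state is a dict: "t": time; "qpos": joint angles; "qvel": joint speeds; "joint_torque": joint torques, N m; "ee_pos": TCP position; "orientation": TCP orientation; "ft_force": force on the tool from outside, world axes, zero at the start; "moment": the same for the moment, N m; "width": finger opening in mm; "grasp_force": force on a finger pad.
Only numpy, scipy, OpenCV 4.12 (cv2) and the standard library are available. Lean on these libraries where they do the work, as an engineer would, in place of code of your own. Each camera call takes 0.05 s, during which the arm holds its last target. There are 200 camera calls.

## Working session

There is one attempt and no reset: what is moved stays moved. The work goes in short steps, Python scripts to look and compute and a tool call to move; the robot and the scene stay as the last step left them, time stands still between calls to the robot, and variables do not carry over. Pictures are saved under pics/ and viewed, at most 14 in all, crops included, and the job is handed in when it is done.

Besides the shell and the picture viewer there is one more tool, called after "Call:" by a JSON object that holds its "op" and its "data", one argument or row to a line. arm_command: Moves the arm, as the interface text tells. Its arguments: {"type":"object","properties":{"series":{"type":"array"},"jaw":{"type":"number"}},"required":["series"]}

```bash
mkdir -p pics
cat > h.py <<'E'
import numpy as np, cv2
from workcell import ctrl
def cam(n,save=None):
    d=ctrl.get_image(n)
    if save: cv2.imwrite('pics/'+save,d['frame'])
    d['R']=cv2.Rodrigues(np.array(d['rvec'],float))[0]; d['t']=np.array(d['tvec'],float).ravel()
    return d
def ray(d,u,v,z):
    c=-d['R'].T@d['t']; r=d['R'].T@np.array([(u-d['cx'])/d['fx'],(v-d['cy'])/d['fy'],1])
    return c+r*(z-c[2])/r[2]
E
python3 - <<'E'
from h import *
for n in ('top','scene'):
    d=cam(n,n+'0.png'); print(n,-d['R'].T@d['t'],d['fx'],d['R'].round(2).tolist())
o=ctrl.get_obs(); print(o)
E
```

```text
top [ 413.62544846  -13.53719355 1041.24707525] 431.4504627175974 [[-0.02, -1.0, -0.01], [-0.98, 0.03, -0.19], [0.19, 0.01, -0.98]]
scene [1538.0801628   112.29364086 1092.01741578] 514.6003491589469 [[-0.11, 0.99, -0.01], [0.74, 0.07, -0.66], [-0.66, -0.08, -0.75]]
{'t': 0.1, 'qpos': array([-1.35300485e+00,  4.23740632e-01,  1.63056062e+00, -2.65264713e-05,
        1.08861096e+00, -1.89915475e-02]), 'qvel': array([-0.00225246, -0.00177094, -0.00160574,  0.00011431, -0.00090223,
       -0.00071186]), 'joint_torque': array([ 3.66652603e-04, -5.45614564e+01, -2.74324787e+01,  6.46510581e-02,
        1.87982549e-02, -2.36925717e-05]), 'ee_pos': array([ 146.52569327, -607.07023036,  206.11510704]), 'orientation': array([-3.11829738e+00, -3.70934021e-01,  2.42313901e-04]), 'ft_force': array([-0.53162586, -0.25416277,  0.02476759]), 'moment': array([-0.02475657, -0.05710307,  0.03008077]), 'grasp_force': 0.0, 'width': 87.93601987465}
```

View pics/top0.png

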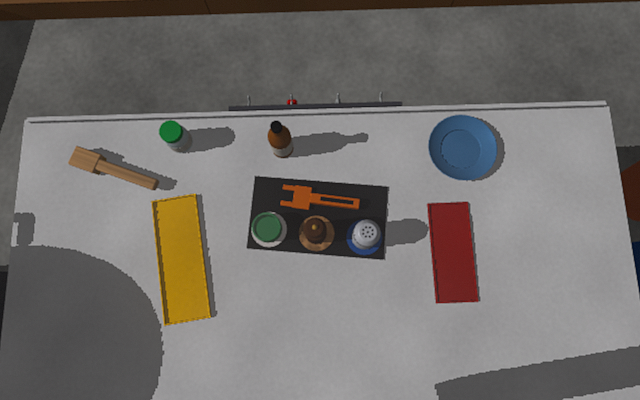

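View pics/scene0.png

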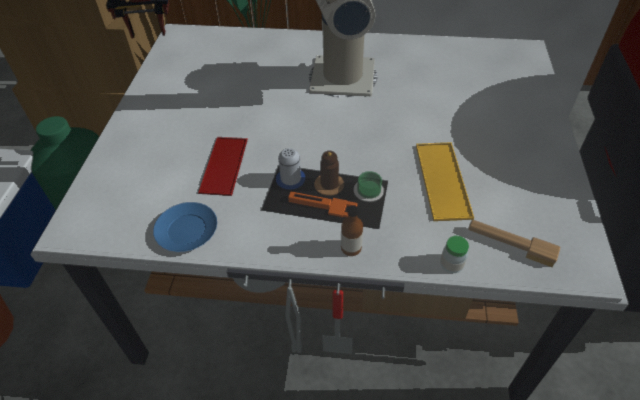

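The top view shows the ramekin at (268,229), mill at (316,232), shaker at (366,235) and lifter around (320,197) with its prongs to the left. The yellow tray is at (182,260), the red one at (453,252), and the bottle base at (283,153). Image up is +x and left is +y.

```bash
cat > m.py <<'E'
from h import *
def blob(m,roi,k=0):
    q=np.zeros_like(m); x0,y0,x1,y1=roi; q[y0:y1,x0:x1]=m[y0:y1,x0:x1]
    if k: q=cv2.morphologyEx(q,cv2.MORPH_CLOSE,np.ones((k,k)))
    c,_=cv2.findContours(q,cv2.RETR_EXTERNAL,cv2.CHAIN_APPROX_NONE)
    return max(c,key=cv2.contourArea)[:,0,:]
def proj(d,c,z): return np.array([ray(d,u,v,z)[:2] for u,v in c],np.float32)
E
python3 - <<'E'
from m import *
T=cam('top'); S=cam('scene')
rois={'top':dict(y=(130,180,230,340),r=(410,190,500,320),g=(245,205,292,250),o=(270,175,370,220),b=(340,210,390,265),m=(245,170,392,265)),
'scene':dict(y=(400,130,480,230),r=(190,130,255,200),g=(350,165,390,205),o=(280,185,360,222),b=(270,140,310,195))}
for n,d in(('top',T),('scene',S)):
    h=cv2.cvtColor(d['frame'],cv2.COLOR_BGR2HSV)
    M=dict(y=cv2.inRange(h,(20,140,60),(35,255,255)),r=cv2.inRange(h,(0,150,50),(6,255,255))|cv2.inRange(h,(172,150,50),(180,255,255)),
      g=cv2.inRange(h,(40,60,30),(85,255,255)),o=cv2.inRange(h,(5,180,120),(18,255,255)),b=cv2.inRange(h,(100,130,40),(125,255,255)))
    for k,z in dict(y=10,r=7,g=50,o=20,b=8).items():
        c=blob(M[k],rois[n][k],3); p=proj(d,c,z); R=cv2.minAreaRect(p); 
        print(n,k,np.round(R[0],1),np.round(R[1],1),round(R[2],1),'px',c.min(0),c.max(0), 'circ',np.round(cv2.minEnclosingCircle(p)[0],1),round(cv2.minEnclosingCircle(p)[1],1))
T0=T
for nm,u,v,z in(('bead',316,227,129),('shtop',367,232,108),('white',268,229,8),('bottle',283,153,0)): print(nm,ray(T,u,v,z).round(1))
cr=cv2.resize(T['frame'][165:270,240:400],None,fx=5,fy=5,interpolation=cv2.INTER_CUBIC); cv2.imwrite('pics/c1.png',cr)
cr=cv2.resize(S['frame'][135:265,255:400],None,fx=4.5,fy=4.5,interpolation=cv2.INTER_CUBIC); cv2.imwrite('pics/c2.png',cr)
E
```

```text
top y [483.8 329.7] [297.8 109.9] 8.5 px [151 194] [210 325] circ [482.9 330.3] 157.4
top r [ 482.  -317.8] [234.8  96.9] 0.8 px [428 202] [477 302] circ [ 482.3 -316.8] 125.7
top g [547.  118.8] [68.3 63.5] 44.3 px [251 212] [281 241] circ [546.6 118.9] 35.4
top o [613.3  -7. ] [187.6  55.3] 80.2 px [280 185] [358 209] circ [613.4  -5.9] 95.0
top b [ 501.3 -100. ] [75.  38.4] 54.9 px [347 230] [377 254] circ [ 512.1 -107.4] 37.9
scene y [488.6 329.8] [296.7 107.3] 8.5 px [417 144] [472 219] circ [489.9 329.5] 155.5
scene r [ 486.4 -317.3] [233.8  95.6] 1.1 px [199 138] [246 194] circ [ 485.4 -316.8] 124.3
scene g [565.  120.6] [90.8 63.9] 3.5 px [358 172] [381 196] circ [565. 121.] 46.7
scene o [626.4  25.4] [64.  46.5] 80.4 px [323 199] [346 213] circ [625.3  27.3] 35.1
scene b [505.3 -77.5] [18.2  7.5] 20.9 px [301 172] [304 176] circ [504.8 -76.2] 9.4
bead [532.3   1.7 129. ]
shtop [ 521.2 -108.3  108. ]
white [546.2 119.6   8. ]
bottle [738.4  82.4   0. ]
```

View pics/c1.png

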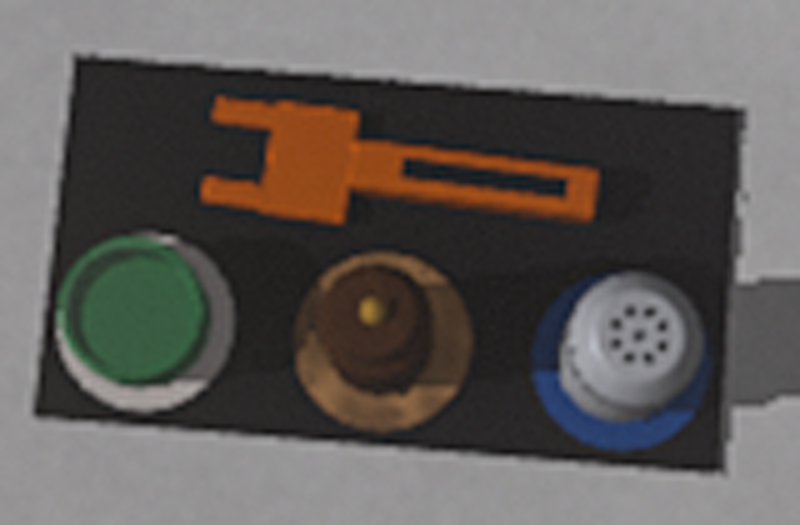

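View pics/c2.png

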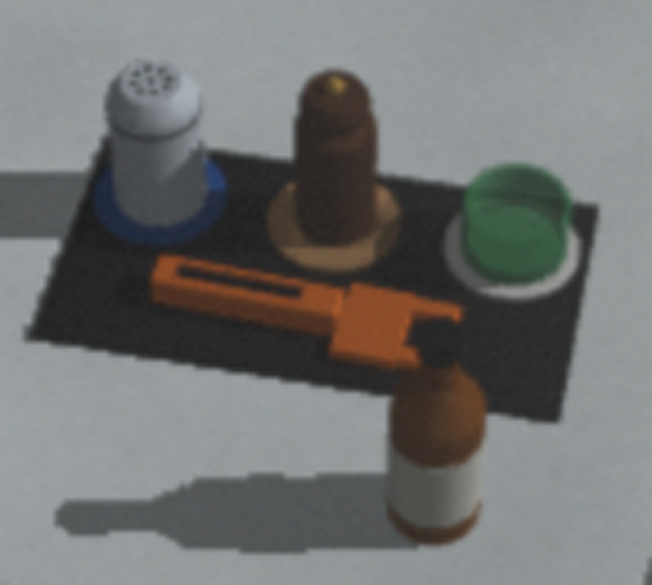

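The crops show three coasters: white centred at (146,323), cork (383,341) and blue (621,361). Shaker top is at (641,335) and bead at (371,310). The bottle stands well behind the lifter's head. I'll convert these to world points now.

```bash
cat >> m.py <<'E'
def go(x,y,z,yaw=None):
    o=ctrl.get_obs(); R=cv2.Rodrigues(np.array(o['orientation']))[0]; p=o['ee_pos']
    yw=np.arctan2(R[1,0],R[0,0]); d=R.T@(np.array([x,y,z])-p)
    print('at',p.round(1),'yaw',round(yw,3),'tilt',R[2].round(3),'tool shift',d.round(1),'turn',None if yaw is None else round(-(yaw-yw),3))
E
python3 - <<'E'
from m import *
T=cam('top'); S=cam('scene')
f=lambda X,Y:((X+.5)/5-.5+240,(Y+.5)/5-.5+165)
g=lambda X,Y:((X+.5)/4.5-.5+255,(Y+.5)/4.5-.5+135)
A={k:ray(T,*f(*p),z)[:2] for k,p,z in(('white',(146,323),8),('cork',(383.5,341),8),('blue',(621,361),8),('shaker',(641,335),108),('bead',(371,310),129),('ramek',(132,309),50),('handleend',(593,179),26),('headback',(355,112),14),('hb2',(345,222),14))}
B={k:ray(S,*g(*p),z)[:2] for k,p,z in(('white',(513,248),8),('cork',(333,220),8),('blue',(161,193),8),('shaker',(152,80),108),('bead',(337,85),129),('bottle',(433,515),0))}
for k in A: print('T',k,A[k].round(1))
for k in B: print('S',k,B[k].round(1))
for D in(A,B):
    v=D['blue']-D['white']; print(np.linalg.norm(v),'row yaw (tool y along row)',np.arctan2(v[0],-v[1]))
E
```

```text
T white [545.7 117.6]
T cork [534.    3.3]
T blue [ 521.4 -110.3]
T shaker [ 522.  -110.1]
T bead [533.3   6.3]
T ramek [547.  118.8]
T handleend [607.1 -99.1]
T headback [645.8  14.4]
T hb2 [591.5  20.4]
S white [549.1 119.3]
S cork [535.6   3.8]
S blue [ 522.1 -109.4]
S shaker [ 521.4 -108.7]
S bead [537.3   7.3]
S bottle [754.   83.5]
229.25566048039147 row yaw (tool y along row) -0.10642837050202678
230.3007159878819 row yaw (tool y along row) -0.11748384290474127
```

Call:
{"op": "arm_command", "data": {
  "series": [
    {"linear": [0.03, -0.03, 0], "turn": 0},
    {"linear": [0.03, -0.03, 0], "turn": 0},
    {"linear": [0.03, -0.03, 0], "turn": 0},
    {"linear": [0.03, -0.03, 0], "turn": 0},
    {"linear": [0.03, -0.03, 0], "turn": 0},
    {"linear": [0.03, -0.03, 0], "turn": 0},
    {"linear": [0.03, -0.03, 0], "turn": 0},
    {"linear": [0.03, -0.03, 0], "turn": 0},
    {"linear": [0.03, -0.03, 0], "turn": 0},
    {"linear": [0.03, -0.03, 0], "turn": 0}
  ],
  "jaw": 1
}}

```text
t: 1.3
ee_pos: [368.6, -244.1, 207.0]
orientation: [3.119, 0.371, 0.001]
ft_force: [1.6, 0.0, -0.6]
width: 87.7
grasp_force: 0.0
```

Call:
{"op": "arm_command", "data": {
  "series": [
    {"linear": [0.03, -0.03, 0], "turn": 0},
    {"linear": [0.03, -0.03, 0], "turn": 0},
    {"linear": [0.03, -0.03, 0], "turn": 0},
    {"linear": [0.03, -0.03, 0], "turn": 0},
    {"linear": [0.03, -0.03, 0], "turn": 0},
    {"linear": [0.03, -0.03, 0], "turn": 0},
    {"linear": [0.03, -0.02, 0], "turn": 0},
    {"linear": [0, 0, 0], "turn": 0.11},
    {"linear": [0, 0, 0], "turn": 0.12},
    {"linear": [0, 0, 0], "turn": 0.12}
  ]
}}

```text
t: 2.3
ee_pos: [525.2, -1.3, 206.6]
orientation: [3.136, -0.184, -0.0]
ft_force: [-0.7, 0.3, 0.1]
width: 87.8
grasp_force: 0.0
```

Run:
```python
from m import *
W=cam('wrist','w1.png')
go(535,4,80,-0.11)
```

```text
at [525.1  -1.5 206.7] yaw -0.123 tilt [-0.  0. -1.] tool shift [  9.2  -6.7 126.7] turn -0.013
```

View pics/w1.png

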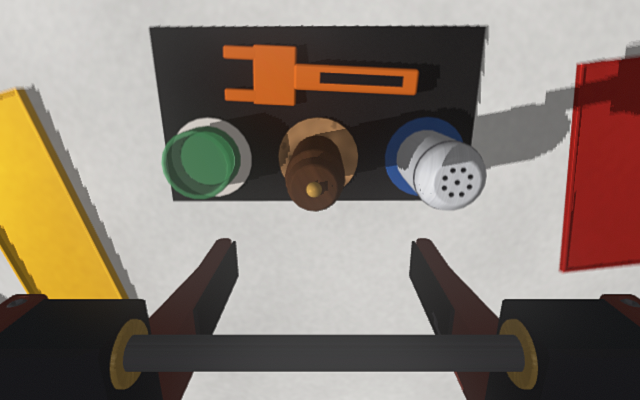

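The wrist view shows the mill bead at (314,189), shaker top at (459,180), ramekin at (200,163) and lifter from (223,50) to (417,82). The jaw is parallel to the row. I'll cross-check the bead and lifter in world coordinates.

Run:
```python
from m import *
d=cam('wrist')
for n,u,v,z in(('bead',314,189,129),('shtop',459,181,108),('hand end',417,82,26),('prong end1',223,52,14),('prong2',225,95,14),('corkL',278,150,8),('corkR',357,150,8)): print(n,ray(d,u,v,z).round(1))
h=cv2.cvtColor(d['frame'],cv2.COLOR_BGR2HSV)
for n,z,m,roi in(('ram',50,cv2.inRange(h,(40,60,30),(85,255,255)),(150,110,260,210)),('lift',14,cv2.inRange(h,(5,180,120),(18,255,255)),(200,30,430,115))):
    p=proj(d,blob(m,roi,3),z); print(n,cv2.minAreaRect(p),cv2.minEnclosingCircle(p))
```

```text
bead [533.1   3.5 129. ]
shtop [ 519.3 -112.4  108. ]
hand end [ 597.4 -102.4   26. ]
prong end1 [648.1  80.4  14. ]
prong2 [608.5  86.8  14. ]
corkL [545.9  43.9   8. ]
corkR [535.4 -40.1   8. ]
ram ((547.121826171875, 113.36807250976562), (66.6051025390625, 76.91632843017578), 11.637847900390625) ((547.471923828125, 113.2675552368164), 39.01404571533203)
lift ((612.1359252929688, -9.000465393066406), (191.2921142578125, 55.4868049621582), 79.81973266601562) ((612.3182983398438, -7.8929009437561035), 97.09773254394531)
```

Call:
{"op": "arm_command", "data": {
  "series": [
    {"linear": [0.009, -0.006, 0], "turn": 0},
    {"linear": [0, 0, 0.02], "turn": 0},
    {"linear": [0, 0, 0.025], "turn": 0},
    {"linear": [0, 0, 0.025], "turn": 0},
    {"linear": [0, 0, 0.02], "turn": 0},
    {"linear": [0, 0, 0.02], "turn": 0},
    {"linear": [0, 0, 0.015], "turn": 0},
    {"linear": [0, 0, 0], "turn": 0}
  ]
}}

```text
t: 3.2
ee_pos: [533.9, 3.3, 79.9]
orientation: [3.137, -0.174, -0.005]
ft_force: [0.6, -0.6, 0.2]
width: 88.1
grasp_force: 0.0
```

Call:
{"op": "arm_command", "data": {
  "series": [
    {"linear": [0, 0, 0], "turn": 0},
    {"linear": [0, 0, 0], "turn": 0},
    {"linear": [0, 0, 0], "turn": 0},
    {"linear": [0, 0, 0], "turn": 0},
    {"linear": [0, 0, 0], "turn": 0},
    {"linear": [0, 0, 0], "turn": 0},
    {"linear": [0, 0, 0], "turn": 0}
  ],
  "jaw": -1
}}

```text
t: 3.9
ee_pos: [535.0, 3.2, 82.1]
orientation: [-3.136, 0.178, -0.001]
ft_force: [1.0, 1.2, 2.9]
width: 42.9
grasp_force: 30.0
```

Run:
```python
from m import *
d=cam('wrist'); s=cam('scene')
a=cv2.resize(s['frame'][100:240,250:420],None,fx=3,fy=3); b=cv2.resize(d['frame'],(440,275))
im=np.zeros((420,960,3),np.uint8); im[:,:510]=a; im[:275,510:950]=b
cv2.imwrite('pics/w2.png',cv2.resize(im,(800,350))); print(ctrl.get_obs()['width'],ctrl.get_obs()['grasp_force'])
```

```text
43.206532523027896 30.000559471081942
```

View pics/w2.png

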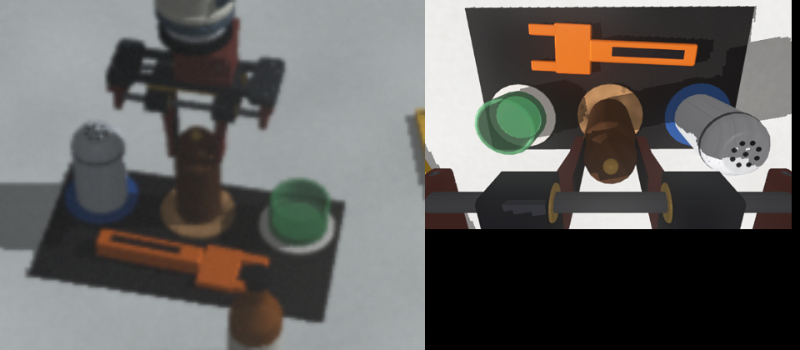

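The mill is between the fingers and upright, but the opening reads 43 mm instead of 52. I'll check where the bead is relative to the TCP before lifting.

Run:
```python
from m import *
for n in('wrist','scene','top'):
    d=cam(n); h=cv2.cvtColor(d['frame'],cv2.COLOR_BGR2HSV)
    if n=='wrist':
        cv2.imwrite('pics/w3.png',cv2.resize(d['frame'][150:400,200:450],(800,600)))
        print('cam',-d['R'].T@d['t'])
        print(ray(d,326,290,129))
        for z in (60,80,93,129): # where TCP / line would appear
            p=d['R']@np.array([535,3.2,z])+d['t']; print(z,(p[0]/p[2]*d['fx']+d['cx'],p[1]/p[2]*d['fy']+d['cy']))
```

```text
cam [617.53439625  -7.54866212 260.64133569]
[534.23225556   0.9605797  129.        ]
60 (np.float64(321.52656743403696), np.float64(226.5484613408517))
80 (np.float64(321.3133292727459), np.float64(240.36294241831837))
93 (np.float64(321.1511946584283), np.float64(250.86671692064556))
129 (np.float64(320.56330614533084), np.float64(288.9526518709054))
```

View pics/w3.png

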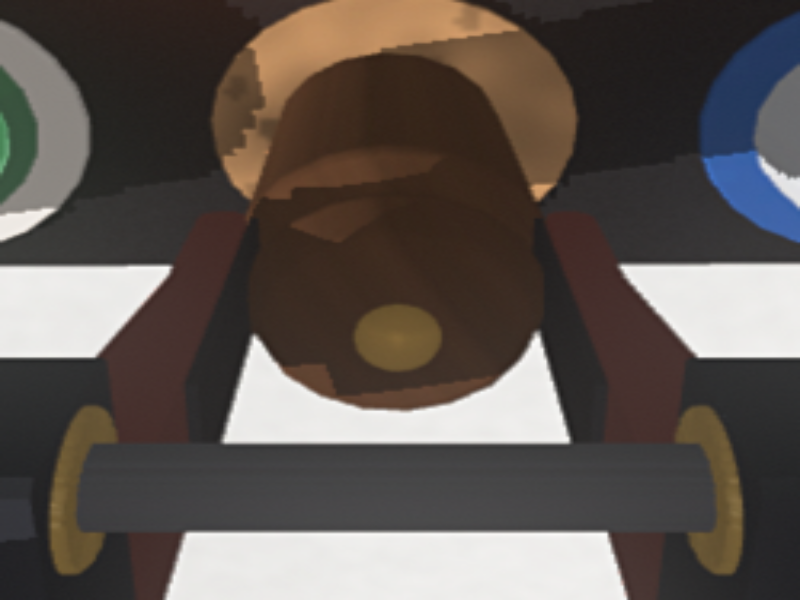

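The bead at (398,338) in the crop is centred on the TCP, so the grip is symmetric. I'll try a small lift.

Call:
{"op": "arm_command", "data": {
  "series": [
    {"linear": [0, 0, -0.005], "turn": 0},
    {"linear": [0, 0, -0.01], "turn": 0},
    {"linear": [0, 0, -0.01], "turn": 0},
    {"linear": [0, 0, -0.01], "turn": 0},
    {"linear": [0, 0, 0], "turn": 0}
  ]
}}

```text
t: 4.65
ee_pos: [535.9, 3.0, 118.6]
orientation: [-3.136, 0.178, -0.005]
ft_force: [0.5, -1.0, -2.8]
width: 42.8
grasp_force: 30.0
```

Run:
```python
from m import *
d=cam('wrist'); s=cam('scene'); o=ctrl.get_obs(); print(o['width'],o['grasp_force'],o['ft_force'],o['moment'])
go(580,344,200)
im=np.zeros((400,800,3),np.uint8); im[:,:400]=cv2.resize(s['frame'][110:230,270:390],(400,400)); im[:,400:]=cv2.resize(d['frame'][150:400,200:450],(400,400))
cv2.imwrite('pics/w4.png',im)
```

```text
43.174716387672895 29.999627719516866 [ 0.04999568  0.52114968 -2.65615475] [0.01547841 0.02451141 0.00722225]
at [534.9   3.1 117.2] yaw -0.113 tilt [ 0.001 -0.    -1.   ] tool shift [   6.4 -343.9  -82.7] turn None
```

View pics/w4.png

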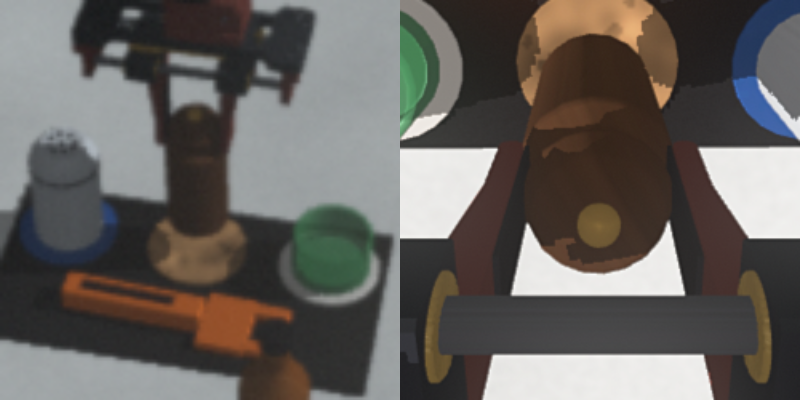

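Run:
```python
from m import *
d=cam('scene')
for z in(0,19,40,61,-45,47):
    for s in(-1,1):
        w=np.array([535+s*-0.11*26,3+s*26,117-z+0.]); p=d['R']@w+d['t']
        u,v=p[0]/p[2]*d['fx']+d['cx'],p[1]/p[2]*d['fy']+d['cy']; print(z,s,round((u-270)*3.33),round((v-110)*3.33))
cv2.imwrite('pics/s5.png',cv2.resize(d['frame'][130:190,300:360],(600,600),interpolation=cv2.INTER_CUBIC))
```

```text
0 -1 161 154
0 1 225 153
19 -1 162 170
19 1 225 169
40 -1 162 188
40 1 225 187
61 -1 163 206
61 1 225 205
-45 -1 160 113
-45 1 226 112
47 -1 163 194
47 1 225 193
```

View pics/s5.png

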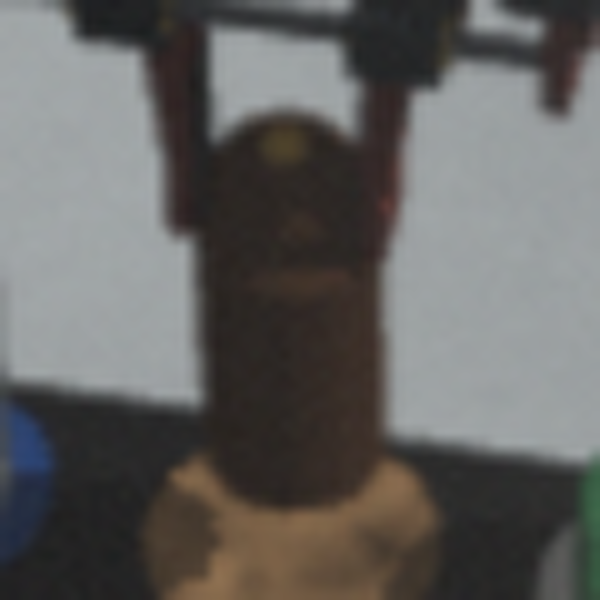

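Run:
```python
from m import *
d=cam('wrist'); o=ctrl.get_obs(); R=cv2.Rodrigues(np.array(o['orientation']))[0]
print(d['fx'],d['cx'],d['cy'])
C=-d['R'].T@d['t']; print('cam in tool',R.T@(C-o['ee_pos']))
# w1: tip inner corners in open state
for uL,uR,v in((237,411,242),(237,411,275)):
    a=[np.array([(u-d['cx'])/d['fx'],(v-d['cy'])/d['fy'],1]) for u in(uL,uR)]
    s=88/(a[1]-a[0])[0]; P=[d['R'].T@(s*q-d['t']) for q in a]
    print(s,[(R.T@(p-o['ee_pos'])).round(1) for p in P])
```

```text
354.76294037051053 323.3232697238098 197.31976052373915
cam in tool [  83.38182886    1.29123909 -178.83768527]
179.420337658649 [array([  7. , -42.6, -15. ]), array([  6.9,  45.4, -14.9])]
179.420337658649 [array([ -8.9, -42.6, -20.1]), array([ -9. ,  45.4, -20. ])]
```

The tips measure about 12 mm behind the reported TCP, not 19 mm ahead. The wrist view and scene view agree on this, so the real grasp point is about 29 mm above the reported z. The mill is held at its knob, upright. I'll carry it slowly and use this offset from here on.

Call:
{"op": "arm_command", "data": {
  "series": [
    {"linear": [0, 0, -0.015], "turn": 0},
    {"linear": [0, 0, -0.015], "turn": 0},
    {"linear": [0, -0.005, 0], "turn": 0},
    {"linear": [0, -0.01, 0], "turn": 0},
    {"linear": [0, -0.015, 0], "turn": 0},
    {"linear": [0, -0.02, 0], "turn": 0},
    {"linear": [0, -0.02, 0], "turn": 0},
    {"linear": [0, -0.02, 0], "turn": 0},
    {"linear": [0, -0.02, 0], "turn": 0},
    {"linear": [0, -0.02, 0], "turn": 0}
  ]
}}

```text
t: 5.85
ee_pos: [548.7, 134.3, 145.7]
orientation: [3.136, -0.176, -0.003]
ft_force: [0.6, 0.1, -2.3]
width: 42.9
grasp_force: 30.0
```

Call:
{"op": "arm_command", "data": {
  "series": [
    {"linear": [0, -0.02, 0], "turn": 0},
    {"linear": [0, -0.02, 0], "turn": 0},
    {"linear": [0, -0.02, 0], "turn": 0},
    {"linear": [0, -0.02, 0], "turn": 0},
    {"linear": [0, -0.02, 0], "turn": 0},
    {"linear": [0, -0.02, 0], "turn": 0},
    {"linear": [0, -0.02, 0], "turn": 0},
    {"linear": [0, -0.02, 0], "turn": 0},
    {"linear": [0, -0.02, 0], "turn": 0},
    {"linear": [0.006, -0.02, 0], "turn": 0}
  ]
}}

```text
t: 6.85
ee_pos: [577.6, 332.0, 146.7]
orientation: [3.136, -0.177, -0.001]
ft_force: [-0.3, 0.3, -2.2]
width: 42.7
grasp_force: 30.0
```

Run:
```python
from m import *
d=cam('wrist','w6.png'); o=ctrl.get_obs(); print(o['width'],o['ft_force']); go(580,344,77)
```

```text
43.018770861222364 [ 1.91469288  2.17220383 -1.50257582]
at [579.5 334.9 147.1] yaw -0.112 tilt [ 0.002 -0.002 -1.   ] tool shift [-0.6 -8.9 70.1] turn None
```

View pics/w6.png

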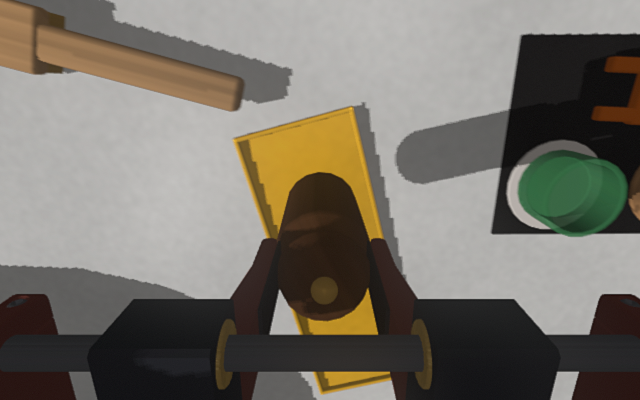

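The wrist view shows the tray's far corners at (235,138) and (353,107), with the mill above the tray.

Run:
```python
from m import *
d=cam('wrist')
a,b,c,e=[ray(d,u,v,10)[:2] for u,v in((235,138),(353,107),(320,392),(392,378))]
print(a,b,c,e,'centre',(a+b+c+e)/4,np.linalg.norm(a-b),np.linalg.norm((a+b-c-e)/2), np.arctan2(*((a+b-c-e))[::-1]))
```

```text
[625.04769282 408.08937028] [639.93573485 301.68691904] [331.517593   366.13745865] [342.54826114 283.99199328] centre [484.76232045 339.97643531] 107.43898466349512 296.9601504854101 0.10059861793154214
```

Call:
{"op": "arm_command", "data": {
  "series": [
    {"linear": [0, -0.009, 0], "turn": 0},
    {"linear": [0, 0, 0.02], "turn": 0},
    {"linear": [0, 0, 0.02], "turn": 0},
    {"linear": [0, 0, 0.015], "turn": 0},
    {"linear": [0, 0, 0.01], "turn": 0},
    {"linear": [0, 0, 0], "turn": 0},
    {"linear": [0, 0, 0], "turn": 0}
  ]
}}

```text
t: 7.65
ee_pos: [579.3, 339.3, 82.1]
orientation: [-3.136, 0.178, -0.0]
ft_force: [-0.7, 0.2, -1.8]
width: 43.1
grasp_force: 30.0
```

Call:
{"op": "arm_command", "data": {
  "series": [
    {"linear": [0, 0, 0.002], "turn": 0},
    {"linear": [0, 0, 0.002], "turn": 0},
    {"linear": [0, 0, 0], "turn": 0},
    {"linear": [0, 0, 0], "turn": 0}
  ]
}}

```text
t: 8.05
ee_pos: [579.3, 339.4, 78.2]
orientation: [-3.136, 0.178, -0.001]
ft_force: [-0.3, 1.2, -1.7]
width: 43.2
grasp_force: 30.0
```

Call:
{"op": "arm_command", "data": {
  "series": [
    {"linear": [0, 0, 0.001], "turn": 0},
    {"linear": [0, 0, 0.001], "turn": 0},
    {"linear": [0, 0, 0], "turn": 0}
  ]
}}

```text
t: 8.35
ee_pos: [580.4, 339.9, 78.0]
orientation: [-3.135, 0.177, -0.004]
ft_force: [-1.6, 0.2, 10.2]
width: 43.0
grasp_force: 30.0
```

Call:
{"op": "arm_command", "data": {
  "series": [
    {"linear": [0, 0, 0.001], "turn": 0},
    {"linear": [0, 0, 0], "turn": 0},
    {"linear": [0, 0, 0], "turn": 0}
  ]
}}

```text
t: 8.65
ee_pos: [580.7, 340.1, 77.8]
orientation: [-3.135, 0.177, -0.006]
ft_force: [-2.5, -0.7, 14.7]
width: 43.3
grasp_force: 30.0
```

Call:
{"op": "arm_command", "data": {
  "series": [
    {"linear": [0, 0, -0.002], "turn": 0},
    {"linear": [0, 0, 0], "turn": 0},
    {"linear": [0, 0, 0], "turn": 0},
    {"linear": [0, 0, 0], "turn": 0},
    {"linear": [0, 0, 0], "turn": 0},
    {"linear": [0, 0, 0], "turn": 0}
  ],
  "jaw": 1
}}

```text
t: 9.25
ee_pos: [578.9, 339.2, 76.5]
orientation: [3.136, -0.178, -0.001]
ft_force: [-1.4, -0.2, 0.0]
width: 86.2
grasp_force: 0.0
```

Call:
{"op": "arm_command", "data": {
  "series": [
    {"linear": [0, 0, -0.015], "turn": 0},
    {"linear": [0, 0, -0.03], "turn": 0},
    {"linear": [0, 0, -0.03], "turn": 0},
    {"linear": [0, 0, -0.02], "turn": 0},
    {"linear": [0, 0.02, 0], "turn": 0},
    {"linear": [0, 0.03, 0], "turn": 0},
    {"linear": [0, 0.04, 0], "turn": 0},
    {"linear": [0, 0.04, 0], "turn": 0},
    {"linear": [0, 0.04, 0], "turn": 0},
    {"linear": [0, 0.04, 0], "turn": 0}
  ]
}}

```text
t: 10.25
ee_pos: [553.7, 127.9, 171.1]
orientation: [3.136, -0.178, -0.002]
ft_force: [0.9, -0.3, -1.2]
width: 88.0
grasp_force: 0.0
```

Call:
{"op": "arm_command", "data": {
  "series": [
    {"linear": [-0.002, 0.04, 0], "turn": 0},
    {"linear": [-0.002, 0.04, 0], "turn": 0},
    {"linear": [-0.002, 0.04, 0], "turn": 0},
    {"linear": [-0.002, 0.04, 0], "turn": 0},
    {"linear": [0, 0.04, 0], "turn": 0},
    {"linear": [0, 0.03, 0], "turn": 0},
    {"linear": [0, 0.02, 0], "turn": 0},
    {"linear": [0, 0, 0], "turn": 0},
    {"linear": [0, 0, 0], "turn": 0}
  ]
}}

```text
t: 11.15
ee_pos: [518.0, -117.3, 171.4]
orientation: [-3.136, 0.18, 0.002]
ft_force: [0.2, -0.4, 0.2]
width: 87.6
grasp_force: 0.0
```

Run:
```python
from m import *
d=cam('wrist'); s=cam('scene'); go(521.5,-110,33,-0.11)
im=np.zeros((500,800,3),np.uint8); im[:250,:400]=cv2.resize(s['frame'],(400,250)); im[250:500,:400]=cv2.resize(d['frame'],(400,250)); t=cam('top');im[:250,400:]=cv2.resize(t['frame'],(400,250))
cv2.imwrite('pics/w7.png',im)
```

```text
at [ 518.5 -116.3  171.5] yaw -0.113 tilt [-0.001 -0.    -1.   ] tool shift [  2.3  -6.6 138.5] turn -0.003
```

View pics/w7.png

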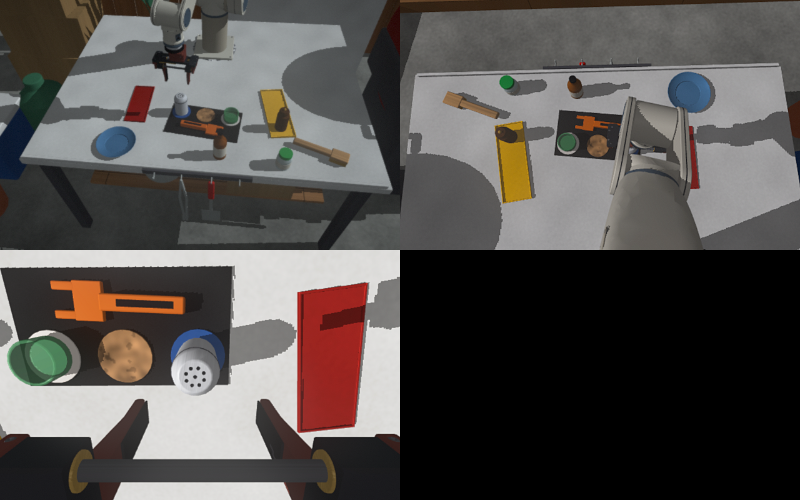

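The mill stands upright in the tray. Next is the shaker.

Call:
{"op": "arm_command", "data": {
  "series": [
    {"linear": [0.002, -0.006, 0], "turn": 0},
    {"linear": [0, 0, 0.02], "turn": 0},
    {"linear": [0, 0, 0.025], "turn": 0},
    {"linear": [0, 0, 0.025], "turn": 0},
    {"linear": [0, 0, 0.02], "turn": 0},
    {"linear": [0, 0, 0.015], "turn": 0},
    {"linear": [0, 0, 0.01], "turn": 0},
    {"linear": [0, 0, 0.01], "turn": 0},
    {"linear": [0, 0, 0], "turn": 0},
    {"linear": [0, 0, 0], "turn": 0}
  ]
}}

```text
t: 12.3
ee_pos: [522.0, -111.0, 47.0]
orientation: [3.137, -0.177, 0.0]
ft_force: [0.8, -0.1, 0.5]
width: 88.1
grasp_force: 0.0
```

Call:
{"op": "arm_command", "data": {
  "series": [
    {"linear": [0, 0, 0], "turn": 0},
    {"linear": [0, 0, 0], "turn": 0},
    {"linear": [0, 0, 0], "turn": 0},
    {"linear": [0, 0, 0], "turn": 0},
    {"linear": [0, 0, 0], "turn": 0},
    {"linear": [0, 0, 0], "turn": 0}
  ],
  "jaw": -1
}}

```text
t: 12.9
ee_pos: [522.0, -111.2, 47.1]
orientation: [3.137, -0.178, 0.001]
ft_force: [-0.6, 1.4, 3.9]
width: 59.4
grasp_force: 30.0
```

Call:
{"op": "arm_command", "data": {
  "series": [
    {"linear": [0, 0, -0.01], "turn": 0},
    {"linear": [0, 0, -0.02], "turn": 0},
    {"linear": [0, 0, -0.025], "turn": 0},
    {"linear": [0, 0, -0.025], "turn": 0},
    {"linear": [0, -0.01, 0], "turn": 0},
    {"linear": [0, -0.02, 0], "turn": 0},
    {"linear": [-0.006, -0.03, 0], "turn": 0},
    {"linear": [-0.006, -0.03, 0], "turn": 0},
    {"linear": [-0.006, -0.03, 0], "turn": 0},
    {"linear": [-0.006, -0.03, 0], "turn": 0}
  ]
}}

```text
t: 13.9
ee_pos: [513.7, 42.2, 125.8]
orientation: [3.136, -0.178, -0.003]
ft_force: [1.2, -0.1, -2.1]
width: 59.9
grasp_force: 30.0
```

Call:
{"op": "arm_command", "data": {
  "series": [
    {"linear": [-0.006, -0.03, 0], "turn": 0},
    {"linear": [-0.006, -0.03, 0], "turn": 0},
    {"linear": [-0.006, -0.03, 0], "turn": 0},
    {"linear": [-0.006, -0.03, 0], "turn": 0},
    {"linear": [-0.008, -0.03, 0], "turn": 0},
    {"linear": [-0.008, -0.03, 0], "turn": 0},
    {"linear": [-0.008, -0.03, 0], "turn": 0},
    {"linear": [-0.008, -0.03, 0], "turn": 0},
    {"linear": [-0.004, -0.03, 0], "turn": 0},
    {"linear": [0, -0.01, 0], "turn": 0}
  ]
}}

```text
t: 14.9
ee_pos: [485.7, 328.1, 125.7]
orientation: [3.137, -0.174, -0.001]
ft_force: [0.7, -0.2, -2.1]
width: 59.7
grasp_force: 30.0
```

Call:
{"op": "arm_command", "data": {
  "series": [
    {"linear": [0, 0, 0], "turn": 0},
    {"linear": [0, 0, 0], "turn": 0}
  ]
}}

```text
t: 15.1
ee_pos: [486.2, 324.7, 126.0]
orientation: [3.135, -0.177, -0.002]
ft_force: [-1.0, -0.8, -1.9]
width: 59.9
grasp_force: 30.0
```

Run:
```python
from m import *
o=ctrl.get_obs(); print(o['width'],o['ft_force'],o['qpos'][5]); go(486,331,43)
```

```text
59.90260258465624 [-0.9947557  -0.84353938 -1.88098642] 2.2525397807139873
at [486.2 324.7 126. ] yaw -0.113 tilt [-0.001  0.001 -1.   ] tool shift [-0.8 -6.4 83. ] turn None
```

Call:
{"op": "arm_command", "data": {
  "series": [
    {"linear": [0, -0.006, 0], "turn": 0},
    {"linear": [0, 0, 0.02], "turn": 0},
    {"linear": [0, 0, 0.025], "turn": 0},
    {"linear": [0, 0, 0.02], "turn": 0},
    {"linear": [0, 0, 0.01], "turn": 0},
    {"linear": [0, 0, 0.004], "turn": 0},
    {"linear": [0, 0, 0.002], "turn": 0},
    {"linear": [0, 0, 0], "turn": 0},
    {"linear": [0, 0, 0], "turn": 0}
  ]
}}

```text
t: 16.0
ee_pos: [488.1, 331.8, 46.6]
orientation: [-3.136, 0.178, -0.002]
ft_force: [0.1, 0.8, -1.8]
width: 59.5
grasp_force: 30.0
```

Call:
{"op": "arm_command", "data": {
  "series": [
    {"linear": [0, 0, 0.001], "turn": 0},
    {"linear": [0, 0, 0.001], "turn": 0},
    {"linear": [0, 0, 0], "turn": 0}
  ]
}}

```text
t: 16.3
ee_pos: [487.5, 331.6, 43.9]
orientation: [-3.136, 0.178, -0.0]
ft_force: [-1.0, 0.1, -1.6]
width: 59.5
grasp_force: 30.0
```

Call:
{"op": "arm_command", "data": {
  "series": [
    {"linear": [0, 0, 0.001], "turn": 0},
    {"linear": [0, 0, 0], "turn": 0},
    {"linear": [0, 0, 0], "turn": 0}
  ]
}}

```text
t: 16.6
ee_pos: [487.7, 331.7, 43.1]
orientation: [-3.136, 0.178, -0.0]
ft_force: [-1.5, -0.3, 3.1]
width: 59.8
grasp_force: 30.0
```

Call:
{"op": "arm_command", "data": {
  "series": [
    {"linear": [0, 0, 0], "turn": 0},
    {"linear": [0, 0, 0], "turn": 0},
    {"linear": [0, 0, 0], "turn": 0},
    {"linear": [0, 0, 0], "turn": 0},
    {"linear": [0, 0, -0.01], "turn": 0},
    {"linear": [0, 0, -0.02], "turn": 0},
    {"linear": [0, 0, -0.03], "turn": 0},
    {"linear": [0, 0, -0.03], "turn": 0},
    {"linear": [0.01, 0.02, 0], "turn": 0},
    {"linear": [0.01, 0.03, 0], "turn": 0}
  ],
  "jaw": 1
}}

```text
t: 17.6
ee_pos: [503.0, 280.7, 135.0]
orientation: [-3.134, 0.174, -0.006]
ft_force: [0.2, -0.3, -0.6]
width: 88.2
grasp_force: 0.0
```

Call:
{"op": "arm_command", "data": {
  "series": [
    {"linear": [0.01, 0.03, 0], "turn": 0},
    {"linear": [0.012, 0.03, 0], "turn": 0},
    {"linear": [0.01, 0.03, 0], "turn": 0},
    {"linear": [0.01, 0.03, 0], "turn": 0},
    {"linear": [0.01, 0.02, 0], "turn": 0},
    {"linear": [0.01, 0.015, 0], "turn": 0},
    {"linear": [0, 0, 0], "turn": 0},
    {"linear": [0, 0, 0], "turn": 0},
    {"linear": [0, 0, 0], "turn": 0}
  ]
}}

```text
t: 18.5
ee_pos: [545.5, 119.2, 133.0]
orientation: [-3.136, 0.177, 0.0]
ft_force: [-0.7, 0.8, 0.5]
width: 87.8
grasp_force: 0.0
```

Run:
```python
from m import *
d=cam('wrist','w8.png'); s=cam('scene'); 
im=np.zeros((375,800,3),np.uint8); im[:,:200]=cv2.resize(s['frame'][120:240,400:464],(200,375)); im[:,200:]=cv2.resize(d['frame'],(600,375))
cv2.imwrite('pics/w8.png',im)
h=cv2.cvtColor(d['frame'],cv2.COLOR_BGR2HSV); o=ctrl.get_obs(); print(o['ft_force'],o['width'])
c=blob(cv2.inRange(h,(40,60,30),(85,255,255)),(100,0,500,400),3); print(c.min(0),c.max(0)); 
go(547,118.5,10,-.11)
```

```text
[-0.47536165 -0.06895321 -0.04413108] 87.49613777778303
[279 144] [365 234]
at [545.5 119.4 132.9] yaw -0.112 tilt [-0. -0. -1.] tool shift [  1.6   0.7 122.9] turn -0.002
```

View pics/w8.png

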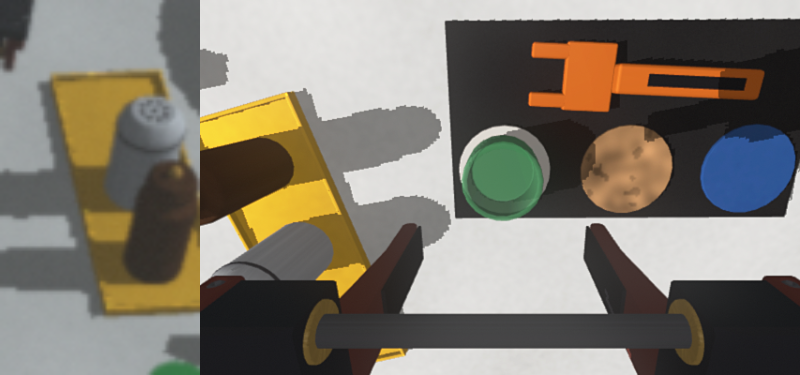

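Shaker and mill both stand in the tray. The ramekin is centred between the fingers.

Run:
```python
from m import *
d=cam('wrist'); h=cv2.cvtColor(d['frame'],cv2.COLOR_BGR2HSV)
for n,m,roi in(('cork',cv2.inRange(h,(5,50,60),(20,200,255)),(400,125,510,232)),('blue',cv2.inRange(h,(100,100,40),(125,255,255)),(520,125,640,232))):
    p=proj(d,blob(m,roi,5),8); print(n,cv2.minEnclosingCircle(p),p.min(0),p.max(0))
```

```text
cork ((532.3619384765625, 3.513896942138672), 43.836063385009766) [489.01306 -39.74403] [575.6777    46.145126]
blue ((520.4801025390625, -110.44829559326172), 44.367774963378906) [ 476.81467 -154.6135 ] [563.40564  -66.404884]
```

Call:
{"op": "arm_command", "data": {
  "series": [
    {"linear": [0.002, 0, 0.02], "turn": 0},
    {"linear": [0, 0, 0.025], "turn": 0},
    {"linear": [0, 0, 0.025], "turn": 0},
    {"linear": [0, 0, 0.02], "turn": 0},
    {"linear": [0, 0, 0.015], "turn": 0},
    {"linear": [0, 0, 0.01], "turn": 0},
    {"linear": [0, 0, 0.005], "turn": 0},
    {"linear": [0, 0, 0.004], "turn": 0},
    {"linear": [0, 0, 0], "turn": 0},
    {"linear": [0, 0, 0], "turn": 0}
  ]
}}

```text
t: 19.65
ee_pos: [548.3, 118.4, 9.3]
orientation: [-3.136, 0.178, -0.001]
ft_force: [0.1, -0.1, 0.9]
width: 87.9
grasp_force: 0.0
```

Call:
{"op": "arm_command", "data": {
  "series": [
    {"linear": [0, 0, 0.003], "turn": 0},
    {"linear": [0, 0, 0], "turn": 0},
    {"linear": [0, 0, 0], "turn": 0}
  ]
}}

```text
t: 19.95
ee_pos: [547.9, 118.3, 5.9]
orientation: [-3.136, 0.178, -0.0]
ft_force: [-0.6, -0.2, -0.2]
width: 87.6
grasp_force: 0.0
```

Call:
{"op": "arm_command", "data": {
  "series": [
    {"linear": [0, 0, 0], "turn": 0},
    {"linear": [0, 0, 0], "turn": 0},
    {"linear": [0, 0, 0], "turn": 0},
    {"linear": [0, 0, 0], "turn": 0},
    {"linear": [0, 0, 0], "turn": 0},
    {"linear": [0, 0, 0], "turn": 0}
  ],
  "jaw": -1
}}

```text
t: 20.55
ee_pos: [547.9, 118.4, 5.8]
orientation: [-3.136, 0.178, -0.0]
ft_force: [-0.5, 0.3, 0.0]
width: 67.2
grasp_force: 30.0
```

Call:
{"op": "arm_command", "data": {
  "series": [
    {"linear": [0, 0, -0.01], "turn": 0},
    {"linear": [0, 0, -0.02], "turn": 0},
    {"linear": [0, 0, -0.03], "turn": 0},
    {"linear": [0, 0, -0.03], "turn": 0},
    {"linear": [0, 0, -0.02], "turn": 0},
    {"linear": [-0.01, -0.01, 0], "turn": 0},
    {"linear": [-0.02, -0.02, 0], "turn": 0},
    {"linear": [-0.02, -0.02, 0], "turn": 0},
    {"linear": [-0.02, -0.02, 0], "turn": 0},
    {"linear": [-0.02, -0.02, 0], "turn": 0}
  ]
}}

```text
t: 21.55
ee_pos: [466.2, 218.7, 114.7]
orientation: [3.136, -0.178, -0.003]
ft_force: [-0.2, 0.4, -0.6]
width: 67.0
grasp_force: 30.0
```

Call:
{"op": "arm_command", "data": {
  "series": [
    {"linear": [-0.02, -0.02, 0], "turn": 0},
    {"linear": [-0.02, -0.02, 0], "turn": 0},
    {"linear": [-0.02, -0.02, 0], "turn": 0},
    {"linear": [-0.02, -0.02, 0], "turn": 0},
    {"linear": [-0.007, -0.01, 0], "turn": 0},
    {"linear": [0, 0, 0], "turn": 0},
    {"linear": [0, 0, 0], "turn": 0},
    {"linear": [0, 0, 0], "turn": 0}
  ]
}}

```text
t: 22.35
ee_pos: [392.7, 316.5, 115.5]
orientation: [3.136, -0.179, -0.0]
ft_force: [-0.1, 0.4, -2.3]
width: 67.0
grasp_force: 30.0
```

Run:
```python
from m import *
o=ctrl.get_obs(); print(o['width'],o['ft_force'],o['qpos'][5]); go(393,316,3)
```

```text
67.02232543382495 [-0.12467385  0.36686268 -2.29342242] 2.339780719664548
at [392.7 316.5 115.5] yaw -0.114 tilt [-0.  0. -1.] tool shift [  0.4   0.4 112.5] turn None
```

Call:
{"op": "arm_command", "data": {
  "series": [
    {"linear": [0, 0, 0.02], "turn": 0},
    {"linear": [0, 0, 0.03], "turn": 0},
    {"linear": [0, 0, 0.03], "turn": 0},
    {"linear": [0, 0, 0.015], "turn": 0},
    {"linear": [0, 0, 0.01], "turn": 0},
    {"linear": [0, 0, 0.004], "turn": 0},
    {"linear": [0, 0, 0.002], "turn": 0},
    {"linear": [0, 0, 0], "turn": 0},
    {"linear": [0, 0, 0], "turn": 0}
  ]
}}

```text
t: 23.25
ee_pos: [392.8, 317.5, 5.5]
orientation: [-3.136, 0.178, -0.002]
ft_force: [0.2, 1.0, -1.4]
width: 67.0
grasp_force: 30.0
```

Call:
{"op": "arm_command", "data": {
  "series": [
    {"linear": [0, 0, 0.001], "turn": 0},
    {"linear": [0, 0, 0.001], "turn": 0},
    {"linear": [0, 0, 0], "turn": 0}
  ]
}}

```text
t: 23.55
ee_pos: [392.3, 317.2, 2.9]
orientation: [-3.136, 0.178, -0.0]
ft_force: [0.2, -0.3, -1.1]
width: 67.0
grasp_force: 30.0
```

Call:
{"op": "arm_command", "data": {
  "series": [
    {"linear": [0, 0, 0.001], "turn": 0},
    {"linear": [0, 0, 0], "turn": 0},
    {"linear": [0, 0, 0], "turn": 0}
  ]
}}

```text
t: 23.85
ee_pos: [392.4, 317.3, 1.8]
orientation: [-3.136, 0.178, -0.0]
ft_force: [-0.9, -0.3, -0.1]
width: 67.2
grasp_force: 30.0
```

Call:
{"op": "arm_command", "data": {
  "series": [
    {"linear": [0, 0, 0], "turn": 0},
    {"linear": [0, 0, 0], "turn": 0},
    {"linear": [0, 0, 0], "turn": 0},
    {"linear": [0, 0, 0], "turn": 0},
    {"linear": [0, 0, -0.01], "turn": 0},
    {"linear": [0, 0, -0.02], "turn": 0},
    {"linear": [0, 0, -0.03], "turn": 0},
    {"linear": [0, 0, -0.03], "turn": 0},
    {"linear": [0, 0, -0.03], "turn": 0},
    {"linear": [0.01, 0.01, 0], "turn": 0}
  ],
  "jaw": 1
}}

```text
t: 24.85
ee_pos: [403.0, 308.2, 126.0]
orientation: [-3.132, 0.175, -0.009]
ft_force: [1.1, -0.6, -0.0]
width: 87.8
grasp_force: 0.0
```

Call:
{"op": "arm_command", "data": {
  "series": [
    {"linear": [0.02, 0.025, 0], "turn": 0},
    {"linear": [0.025, 0.03, 0], "turn": 0},
    {"linear": [0.025, 0.03, 0], "turn": 0},
    {"linear": [0.025, 0.03, 0], "turn": 0},
    {"linear": [0.025, 0.03, 0], "turn": 0},
    {"linear": [0.025, 0.03, 0], "turn": 0},
    {"linear": [0.025, 0.03, 0], "turn": 0},
    {"linear": [0.025, 0.03, 0], "turn": 0},
    {"linear": [0.025, 0.03, 0], "turn": 0},
    {"linear": [0.025, 0.03, 0], "turn": 0}
  ]
}}

```text
t: 25.85
ee_pos: [611.3, -16.8, 121.1]
orientation: [3.136, -0.178, -0.002]
ft_force: [-0.5, 0.4, 0.3]
width: 87.8
grasp_force: 0.0
```

Call:
{"op": "arm_command", "data": {
  "series": [
    {"linear": [0, 0, 0], "turn": -0.14},
    {"linear": [0, 0, 0], "turn": -0.14},
    {"linear": [0, 0, 0], "turn": -0.14},
    {"linear": [0, 0, 0], "turn": -0.14},
    {"linear": [0, 0, 0], "turn": -0.14},
    {"linear": [0, 0, 0], "turn": -0.14},
    {"linear": [0, 0, 0], "turn": -0.14},
    {"linear": [0, 0, 0], "turn": -0.14},
    {"linear": [0, 0, 0], "turn": -0.14},
    {"linear": [0, 0, 0], "turn": -0.14}
  ]
}}

```text
t: 26.85
ee_pos: [610.5, -15.3, 121.0]
orientation: [-2.508, -1.891, 0.002]
ft_force: [-0.4, -0.2, 0.2]
width: 87.8
grasp_force: 0.0
```

Call:
{"op": "arm_command", "data": {
  "series": [
    {"linear": [0, 0, 0], "turn": -0.12},
    {"linear": [0, 0, 0], "turn": 0},
    {"linear": [0, 0, 0], "turn": 0}
  ],
  "jaw": 0.3
}}

```text
t: 27.15
ee_pos: [610.8, -15.1, 121.3]
orientation: [-2.399, -2.027, 0.001]
ft_force: [-0.3, 0.4, 0.0]
width: 67.6
grasp_force: 0.0
```

Run:
```python
from m import *
d=cam('wrist'); s=cam('scene'); 
im=np.zeros((375,800,3),np.uint8); im[:,:200]=cv2.resize(s['frame'][120:240,410:474],(200,375)); im[:,200:]=cv2.resize(d['frame'],(600,375))
cv2.imwrite('pics/w9.png',im)
h=cv2.cvtColor(d['frame'],cv2.COLOR_BGR2HSV); o=ctrl.get_obs(); print(o['ft_force'],o['width'],o['qpos'])
c=blob(cv2.inRange(h,(5,150,80),(18,255,255)),(0,0,640,400),3)
for z in(4,14,26): print(z,cv2.minAreaRect(proj(d,c,z)))
go(611,-13,-4,1.396)
```

```text
[-0.32926952 -0.58384827  0.00671387] 59.631113989886764 [-4.38360025e-02  5.08611815e-01  1.71811719e+00 -5.88093084e-05
  9.15296611e-01  1.22701688e-01]
4 ((612.0260009765625, -13.824226379394531), (203.05145263671875, 58.05105972290039), 80.4542236328125)
14 ((612.4224853515625, -11.091262817382812), (196.1873016357422, 56.08868408203125), 80.45438385009766)
26 ((612.897705078125, -7.81158447265625), (187.95033264160156, 53.73381042480469), 80.4542465209961)
at [611.  -14.9 121.5] yaw 1.404 tilt [-0. -0. -1.] tool shift [  1.9  -0.3 125.5] turn 0.008
```

View pics/w9.png

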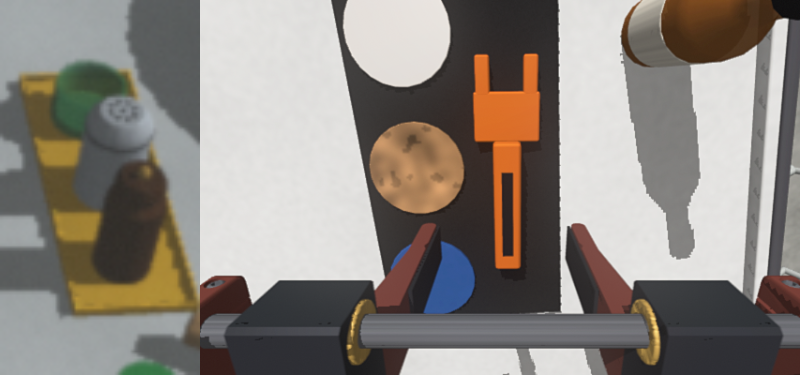

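All three stand in the tray, and the lifter is aligned under the open jaw at x≈327 px. Descending on it.

Call:
{"op": "arm_command", "data": {
  "series": [
    {"linear": [0, 0.002, 0.02], "turn": 0},
    {"linear": [0, 0, 0.025], "turn": 0},
    {"linear": [0, 0, 0.025], "turn": 0},
    {"linear": [0, 0, 0.02], "turn": 0},
    {"linear": [0, 0, 0.012], "turn": 0},
    {"linear": [0, 0, 0.01], "turn": 0},
    {"linear": [0, 0, 0.006], "turn": 0},
    {"linear": [0, 0, 0.003], "turn": 0},
    {"linear": [0, 0, 0], "turn": 0},
    {"linear": [0, 0, 0], "turn": 0}
  ]
}}

```text
t: 28.25
ee_pos: [613.7, -15.0, 1.4]
orientation: [2.395, 2.031, 0.001]
ft_force: [-0.1, -0.9, -0.6]
width: 57.3
grasp_force: 0.0
```

Call:
{"op": "arm_command", "data": {
  "series": [
    {"linear": [0, 0, 0.002], "turn": 0},
    {"linear": [0, 0, 0.001], "turn": 0},
    {"linear": [0, 0, 0], "turn": 0}
  ]
}}

```text
t: 28.55
ee_pos: [613.2, -15.0, -2.1]
orientation: [2.396, 2.032, 0.0]
ft_force: [-0.8, 0.5, 0.4]
width: 57.2
grasp_force: 0.0
```

Run:
```python
from m import *
go(611,-14,-4); print(ctrl.get_obs()['ft_force'])
```

```text
at [613.2 -15.   -2.1] yaw 1.407 tilt [ 0.  0. -1.] tool shift [ 0.6 -2.3  1.9] turn None
[-0.76280395  0.45585481  0.38067605]
```

Call:
{"op": "arm_command", "data": {
  "series": [
    {"linear": [0, 0, 0.002], "turn": 0},
    {"linear": [0, 0, 0], "turn": 0},
    {"linear": [0, 0, 0], "turn": 0}
  ]
}}

```text
t: 28.85
ee_pos: [613.1, -15.0, -4.3]
orientation: [-2.396, -2.032, 0.0]
ft_force: [0.3, -0.4, -0.5]
width: 57.2
grasp_force: 0.0
```

Call:
{"op": "arm_command", "data": {
  "series": [
    {"linear": [0, 0, 0], "turn": 0},
    {"linear": [0, 0, 0], "turn": 0},
    {"linear": [0, 0, 0], "turn": 0},
    {"linear": [0, 0, 0], "turn": 0},
    {"linear": [0, 0, 0], "turn": 0},
    {"linear": [0, 0, 0], "turn": 0}
  ],
  "jaw": -1
}}

```text
t: 29.45
ee_pos: [613.2, -15.0, -4.2]
orientation: [2.396, 2.032, 0.0]
ft_force: [0.3, -0.3, -0.3]
width: 23.8
grasp_force: 30.0
```

Call:
{"op": "arm_command", "data": {
  "series": [
    {"linear": [0, 0, -0.005], "turn": 0},
    {"linear": [0, 0, -0.01], "turn": 0},
    {"linear": [0, 0, -0.02], "turn": 0},
    {"linear": [0, 0, -0.02], "turn": 0},
    {"linear": [0, 0, -0.02], "turn": 0},
    {"linear": [0, 0, 0], "turn": 0},
    {"linear": [0, 0, 0], "turn": 0}
  ]
}}

```text
t: 30.15
ee_pos: [613.4, -15.0, 71.2]
orientation: [2.395, 2.032, 0.001]
ft_force: [-0.2, -0.0, -0.8]
width: 23.7
grasp_force: 30.0
```

Run:
```python
from m import *
d=cam('wrist'); h=cv2.cvtColor(d['frame'],cv2.COLOR_BGR2HSV); o=ctrl.get_obs(); print(o['ft_force'],o['width'],o['moment'])
c=blob(cv2.inRange(h,(5,150,80),(18,255,255)),(0,0,640,400),3)
z=o['ee_pos'][2]+8
for dz in(14,26): print(cv2.minAreaRect(proj(d,c,z-4+dz)))
t=cam('scene'); h=cv2.cvtColor(t['frame'],cv2.COLOR_BGR2HSV)
c=blob(cv2.inRange(h,(5,150,80),(18,255,255)),(250,130,370,230),3); print(c.min(0),c.max(0))
go(482,-317,60,0.015)
```

```text
[-0.58951395  0.84625593 -1.66459934] 24.097412716315493 [-0.02698507 -0.09280723  0.01493739]
((616.275390625, 12.420845031738281), (148.34271240234375, 56.009422302246094), 80.70157623291016)
((616.9735107421875, 16.49181365966797), (137.31082153320312, 51.8441047668457), 80.70140075683594)
[323 179] [357 198]
at [612.4 -15.   69.9] yaw 1.407 tilt [-0.    -0.001 -1.   ] tool shift [-319.3  -79.3   10.1] turn 1.392
```

Call:
{"op": "arm_command", "data": {
  "series": [
    {"linear": [-0.01, -0.003, 0], "turn": 0},
    {"linear": [-0.03, -0.01, 0], "turn": 0},
    {"linear": [-0.04, -0.01, 0], "turn": 0},
    {"linear": [-0.04, -0.01, 0], "turn": 0},
    {"linear": [-0.04, -0.01, 0], "turn": 0},
    {"linear": [-0.04, -0.01, 0], "turn": 0},
    {"linear": [-0.04, -0.01, 0], "turn": 0},
    {"linear": [-0.04, -0.01, 0], "turn": 0},
    {"linear": [-0.03, -0.01, 0], "turn": 0},
    {"linear": [-0.01, -0.002, 0], "turn": 0}
  ]
}}

```text
t: 31.25
ee_pos: [474.6, -319.2, 69.9]
orientation: [-2.398, -2.027, 0.001]
ft_force: [0.7, 0.5, -2.1]
width: 24.0
grasp_force: 30.0
```

Call:
{"op": "arm_command", "data": {
  "series": [
    {"linear": [0, 0, 0], "turn": 0.14},
    {"linear": [0, 0, 0], "turn": 0.14},
    {"linear": [0, 0, 0], "turn": 0.14},
    {"linear": [0, 0, 0], "turn": 0.14},
    {"linear": [0, 0, 0], "turn": 0.14},
    {"linear": [0, 0, 0], "turn": 0.14},
    {"linear": [0, 0, 0], "turn": 0.14},
    {"linear": [0, 0, 0], "turn": 0.14},
    {"linear": [0, 0, 0], "turn": 0.14},
    {"linear": [0, 0, 0], "turn": 0.13}
  ]
}}

```text
t: 32.25
ee_pos: [476.7, -316.1, 70.1]
orientation: [-3.141, -0.018, 0.002]
ft_force: [-0.1, 0.4, -1.7]
width: 23.3
grasp_force: 30.0
```

Call:
{"op": "arm_command", "data": {
  "series": [
    {"linear": [0, 0, 0], "turn": 0},
    {"linear": [0, 0, 0], "turn": 0},
    {"linear": [0, 0, 0], "turn": 0}
  ]
}}

```text
t: 32.55
ee_pos: [477.0, -316.6, 70.5]
orientation: [-3.141, -0.031, 0.001]
ft_force: [0.7, 0.7, -1.7]
width: 23.8
grasp_force: 30.0
```

Run:
```python
from m import *
d=cam('wrist'); h=cv2.cvtColor(d['frame'],cv2.COLOR_BGR2HSV)
m=cv2.inRange(h,(0,150,50),(4,255,255))|cv2.inRange(h,(172,150,50),(180,255,255))
c=blob(m,(180,0,460,300),7); p=proj(d,c,7); print(cv2.minAreaRect(p)); print(p.min(0),p.max(0))
c=blob(cv2.inRange(h,(7,150,80),(18,255,255)),(0,0,640,400),3); print(cv2.minAreaRect(proj(d,c,84)))
go(477,-317.5,-5,0.015)
```

```text
((502.1404113769531, -319.1571350097656), (193.57470703125, 97.04729461669922), 0.8129256963729858)
[ 406.04462 -368.83524] [ 599.207   -269.41336]
((502.61688232421875, -316.60516357421875), (151.6155242919922, 57.41916275024414), 1.0853403806686401)
at [ 477.  -316.6   70.6] yaw 0.019 tilt [-0. -0. -1.] tool shift [ 0.   0.9 75.6] turn 0.004
```

Call:
{"op": "arm_command", "data": {
  "series": [
    {"linear": [-0.001, 0.001, 0.01], "turn": 0},
    {"linear": [0, 0, 0.02], "turn": 0},
    {"linear": [0, 0, 0.02], "turn": 0},
    {"linear": [0, 0, 0.01], "turn": 0},
    {"linear": [0, 0, 0.008], "turn": 0},
    {"linear": [0, 0, 0.004], "turn": 0},
    {"linear": [0, 0, 0.001], "turn": 0},
    {"linear": [0, 0, 0], "turn": 0},
    {"linear": [0, 0, 0], "turn": 0}
  ]
}}

```text
t: 33.5
ee_pos: [476.5, -318.1, -1.6]
orientation: [3.141, 0.027, 0.001]
ft_force: [0.2, 0.3, -1.7]
width: 23.4
grasp_force: 30.0
```

Call:
{"op": "arm_command", "data": {
  "series": [
    {"linear": [0, 0, 0.001], "turn": 0},
    {"linear": [0, 0, 0.001], "turn": 0},
    {"linear": [0, 0, 0], "turn": 0}
  ]
}}

```text
t: 33.8
ee_pos: [476.1, -317.8, -4.2]
orientation: [3.141, 0.026, 0.0]
ft_force: [-0.8, 0.0, -2.0]
width: 23.9
grasp_force: 30.0
```

Call:
{"op": "arm_command", "data": {
  "series": [
    {"linear": [0, 0, 0.001], "turn": 0},
    {"linear": [0, 0, 0], "turn": 0},
    {"linear": [0, 0, 0], "turn": 0}
  ]
}}

```text
t: 34.1
ee_pos: [476.2, -317.9, -5.2]
orientation: [3.141, 0.026, 0.0]
ft_force: [0.2, -0.1, -0.9]
width: 23.7
grasp_force: 30.0
```

Call:
{"op": "arm_command", "data": {
  "series": [
    {"linear": [0, 0, 0], "turn": 0},
    {"linear": [0, 0, 0], "turn": 0},
    {"linear": [0, 0, 0], "turn": 0},
    {"linear": [0, 0, 0], "turn": 0},
    {"linear": [0, 0, -0.01], "turn": 0},
    {"linear": [0, 0, -0.02], "turn": 0},
    {"linear": [0, 0, -0.03], "turn": 0},
    {"linear": [0, 0, -0.03], "turn": 0},
    {"linear": [0, 0, -0.03], "turn": 0},
    {"linear": [0, 0, 0], "turn": 0}
  ],
  "jaw": 0.1
}}

```text
t: 35.1
ee_pos: [478.5, -319.5, 119.5]
orientation: [3.137, 0.026, 0.01]
ft_force: [0.2, -0.0, 0.4]
width: 48.2
grasp_force: 0.0
```

Run:
```python
from m import *
d=cam('wrist'); h=cv2.cvtColor(d['frame'],cv2.COLOR_BGR2HSV)
c=blob(cv2.inRange(h,(7,150,80),(18,255,255)),(0,0,640,400),3)
for z in(13,25):print('lifter',cv2.minAreaRect(proj(d,c,z)))
m=cv2.inRange(h,(0,150,50),(4,255,255))|cv2.inRange(h,(172,150,50),(180,255,255))
p=proj(d,blob(m,(150,0,500,400),9),7); print('tray',cv2.minAreaRect(p))
s=cam('scene'); h=cv2.cvtColor(s['frame'],cv2.COLOR_BGR2HSV)
g=blob(cv2.inRange(h,(40,60,30),(85,255,255)),(400,120,480,200),3); print('ram',cv2.minEnclosingCircle(proj(s,g,46)),g.min(0),g.max(0))
go(392.5,317,2,-.11); print(ctrl.get_obs()['width'])
```

```text
lifter ((478.9884033203125, -318.4143981933594), (195.64248657226562, 56.05247497558594), 1.0797539949417114)
lifter ((482.41455078125, -318.416015625), (187.4213409423828, 53.697113037109375), 1.0797145366668701)
tray ((480.30438232421875, -319.12701416015625), (236.13803100585938, 97.3132095336914), 0.8013836741447449)
ram ((414.54840087890625, 312.53753662109375), 50.93549728393555) [427 140] [450 163]
at [ 476.5 -318.1  115.9] yaw 0.017 tilt [ 0.002  0.001 -1.   ] tool shift [ -73.5 -636.5  113. ] turn 0.127
48.108372257035235
```

The lifter lies within 3 mm of the tray's middle. Now to return the ramekin.

Call:
{"op": "arm_command", "data": {
  "series": [
    {"linear": [0, -0.02, 0], "turn": 0},
    {"linear": [-0.004, -0.04, 0], "turn": 0},
    {"linear": [-0.004, -0.04, 0], "turn": 0},
    {"linear": [-0.004, -0.04, 0], "turn": 0},
    {"linear": [-0.004, -0.04, 0], "turn": 0},
    {"linear": [-0.004, -0.04, 0], "turn": 0},
    {"linear": [-0.004, -0.04, 0], "turn": 0},
    {"linear": [-0.004, -0.04, 0], "turn": 0},
    {"linear": [-0.004, -0.04, 0], "turn": 0},
    {"linear": [-0.004, -0.04, 0], "turn": 0}
  ],
  "jaw": 1
}}

```text
t: 36.2
ee_pos: [431.4, 63.5, 113.7]
orientation: [3.141, 0.027, -0.005]
ft_force: [1.2, 0.0, -0.1]
width: 87.8
grasp_force: 0.0
```

Call:
{"op": "arm_command", "data": {
  "series": [
    {"linear": [-0.006, -0.04, 0], "turn": 0},
    {"linear": [-0.006, -0.04, 0], "turn": 0},
    {"linear": [-0.006, -0.04, 0], "turn": 0},
    {"linear": [-0.006, -0.04, 0], "turn": 0},
    {"linear": [-0.006, -0.04, 0], "turn": 0},
    {"linear": [-0.006, -0.04, 0], "turn": 0},
    {"linear": [0, -0.016, 0], "turn": 0},
    {"linear": [0, 0, 0], "turn": 0},
    {"linear": [0, 0, 0], "turn": 0},
    {"linear": [0, 0, 0], "turn": 0}
  ]
}}

```text
t: 37.2
ee_pos: [393.0, 315.2, 114.3]
orientation: [3.14, 0.025, -0.002]
ft_force: [0.5, 0.8, -0.1]
width: 87.7
grasp_force: 0.0
```

Run:
```python
from m import *
d=cam('wrist'); h=cv2.cvtColor(d['frame'],cv2.COLOR_BGR2HSV)
c=blob(cv2.inRange(h,(40,60,30),(85,255,255)),(150,50,500,330),3); print(cv2.minAreaRect(proj(d,c,46)),c.min(0),c.max(0))
go(392.5,317,2); print(ctrl.get_obs()['width'])
```

```text
((393.2400207519531, 317.75177001953125), (72.20036315917969, 66.58423614501953), 23.541412353515625) [276 151] [365 246]
at [393.2 315.3 114.5] yaw 0.015 tilt [-0.001  0.001 -1.   ] tool shift [ -0.6  -1.8 112.5] turn None
87.7466735689828
```

Call:
{"op": "arm_command", "data": {
  "series": [
    {"linear": [0, -0.002, 0.02], "turn": 0},
    {"linear": [0, 0, 0.03], "turn": 0},
    {"linear": [0, 0, 0.03], "turn": 0},
    {"linear": [0, 0, 0.015], "turn": 0},
    {"linear": [0, 0, 0.01], "turn": 0},
    {"linear": [0, 0, 0.005], "turn": 0},
    {"linear": [0, 0, 0.002], "turn": 0},
    {"linear": [0, 0, 0], "turn": 0},
    {"linear": [0, 0, 0], "turn": 0}
  ]
}}

```text
t: 38.15
ee_pos: [393.9, 319.2, 3.5]
orientation: [-3.141, -0.026, -0.002]
ft_force: [-0.7, -0.9, 1.2]
width: 87.7
grasp_force: 0.0
```

Call:
{"op": "arm_command", "data": {
  "series": [
    {"linear": [0, 0, 0], "turn": 0},
    {"linear": [0, 0, 0], "turn": 0},
    {"linear": [0, 0, 0], "turn": 0},
    {"linear": [0, 0, 0], "turn": 0},
    {"linear": [0, 0, 0], "turn": 0},
    {"linear": [0, 0, 0], "turn": 0}
  ],
  "jaw": -1
}}

```text
t: 38.75
ee_pos: [393.5, 318.9, 3.0]
orientation: [-3.141, -0.027, -0.0]
ft_force: [-0.9, -1.3, 5.1]
width: 66.4
grasp_force: 29.9
```

Call:
{"op": "arm_command", "data": {
  "series": [
    {"linear": [0, 0, -0.01], "turn": 0},
    {"linear": [0, 0, -0.03], "turn": 0},
    {"linear": [0, 0, -0.03], "turn": 0},
    {"linear": [0, 0, -0.03], "turn": 0},
    {"linear": [0, 0, -0.01], "turn": 0},
    {"linear": [0, 0.02, 0], "turn": 0},
    {"linear": [0.01, 0.02, 0], "turn": 0},
    {"linear": [0.02, 0.02, 0], "turn": 0},
    {"linear": [0.02, 0.02, 0], "turn": 0},
    {"linear": [0.02, 0.02, 0], "turn": 0}
  ]
}}

```text
t: 39.75
ee_pos: [465.2, 219.1, 112.2]
orientation: [3.141, 0.027, -0.001]
ft_force: [-0.0, 0.7, -1.7]
width: 66.2
grasp_force: 29.9
```

Call:
{"op": "arm_command", "data": {
  "series": [
    {"linear": [0.02, 0.02, 0], "turn": 0},
    {"linear": [0.02, 0.02, 0], "turn": 0},
    {"linear": [0.02, 0.02, 0], "turn": 0},
    {"linear": [0.01, 0.02, 0], "turn": 0},
    {"linear": [0.01, 0.02, 0], "turn": 0},
    {"linear": [0, 0.003, 0], "turn": 0},
    {"linear": [0, 0, 0], "turn": 0},
    {"linear": [0, 0, 0], "turn": 0},
    {"linear": [0, 0, 0], "turn": 0}
  ]
}}

```text
t: 40.65
ee_pos: [546.2, 119.2, 112.6]
orientation: [-3.141, -0.028, 0.001]
ft_force: [0.6, 0.0, -0.4]
width: 66.7
grasp_force: 29.9
```

Run:
```python
from m import *
d=cam('wrist'); h=cv2.cvtColor(d['frame'],cv2.COLOR_BGR2HSV)
c=blob(cv2.inRange(h,(0,0,150),(180,60,255)),(200,60,480,250),3); print(c.min(0),c.max(0))
go(547,118.3,8); print(ctrl.get_obs()['width'])
```

```text
[200  60] [275 245]
at [546.3 119.2 112.7] yaw 0.018 tilt [-0. -0. -1.] tool shift [  0.8   0.9 104.7] turn None
66.46703078670036
```

Call:
{"op": "arm_command", "data": {
  "series": [
    {"linear": [0.001, 0.001, 0.02], "turn": 0},
    {"linear": [0, 0, 0.03], "turn": 0},
    {"linear": [0, 0, 0.025], "turn": 0},
    {"linear": [0, 0, 0.015], "turn": 0},
    {"linear": [0, 0, 0.008], "turn": 0},
    {"linear": [0, 0, 0.004], "turn": 0},
    {"linear": [0, 0, 0.001], "turn": 0},
    {"linear": [0, 0, 0], "turn": 0},
    {"linear": [0, 0, 0], "turn": 0}
  ]
}}

```text
t: 41.6
ee_pos: [548.4, 117.6, 10.6]
orientation: [-3.141, -0.026, -0.002]
ft_force: [0.7, 0.5, -1.6]
width: 66.6
grasp_force: 29.9
```

Call:
{"op": "arm_command", "data": {
  "series": [
    {"linear": [0, 0, 0.001], "turn": 0},
    {"linear": [0, 0, 0.001], "turn": 0},
    {"linear": [0, 0, 0], "turn": 0}
  ]
}}

```text
t: 41.9
ee_pos: [547.8, 117.4, 7.8]
orientation: [-3.141, -0.026, -0.0]
ft_force: [-0.2, 0.5, -1.1]
width: 66.7
grasp_force: 29.9
```

Call:
{"op": "arm_command", "data": {
  "series": [
    {"linear": [0, 0, 0.001], "turn": 0},
    {"linear": [0, 0, 0], "turn": 0},
    {"linear": [0, 0, 0], "turn": 0}
  ]
}}

```text
t: 42.2
ee_pos: [547.9, 117.4, 7.1]
orientation: [-3.141, -0.026, -0.0]
ft_force: [-2.1, 0.1, 4.2]
width: 66.3
grasp_force: 29.9
```

Call:
{"op": "arm_command", "data": {
  "series": [
    {"linear": [0, 0, 0], "turn": 0},
    {"linear": [0, 0, 0], "turn": 0},
    {"linear": [0, 0, 0], "turn": 0},
    {"linear": [0, 0, 0], "turn": 0},
    {"linear": [0, 0, -0.01], "turn": 0},
    {"linear": [0, 0, -0.03], "turn": 0},
    {"linear": [0, 0, -0.04], "turn": 0},
    {"linear": [0, 0, -0.04], "turn": 0},
    {"linear": [0, -0.02, 0], "turn": 0},
    {"linear": [-0.01, -0.03, 0], "turn": 0}
  ],
  "jaw": 1
}}

```text
t: 43.2
ee_pos: [539.2, 167.2, 129.6]
orientation: [-3.14, -0.022, -0.008]
ft_force: [-0.0, 0.8, -0.0]
width: 87.9
grasp_force: 0.0
```

Call:
{"op": "arm_command", "data": {
  "series": [
    {"linear": [-0.01, -0.03, 0], "turn": 0},
    {"linear": [-0.01, -0.03, 0], "turn": 0},
    {"linear": [-0.01, -0.03, 0], "turn": 0},
    {"linear": [-0.01, -0.03, 0], "turn": 0},
    {"linear": [-0.006, -0.03, 0], "turn": 0},
    {"linear": [0, -0.015, 0], "turn": 0},
    {"linear": [0, 0, 0], "turn": 0},
    {"linear": [0, 0, 0], "turn": 0},
    {"linear": [0, 0, 0], "turn": 0}
  ]
}}

```text
t: 44.1
ee_pos: [488.4, 330.2, 126.8]
orientation: [3.141, 0.025, -0.001]
ft_force: [-0.2, -0.3, 0.1]
width: 87.7
grasp_force: 0.0
```

Run:
```python
from m import *
go(487.7,331.7,43); print(ctrl.get_obs()['width'])
d=cam('wrist'); h=cv2.cvtColor(d['frame'],cv2.COLOR_BGR2HSV)
c=blob(cv2.inRange(h,(40,60,30),(85,255,255)),(350,50,640,330),3); print(cv2.minAreaRect(proj(d,c,50)),c.min(0),c.max(0))
```

```text
at [488.4 330.2 126.8] yaw 0.016 tilt [-0.  0. -1.] tool shift [-0.7 -1.6 83.8] turn None
87.74774708922972
((541.1444702148438, 139.29742431640625), (73.9873046875, 66.30966186523438), 16.137611389160156) [543  78] [639 174]
```

Call:
{"op": "arm_command", "data": {
  "series": [
    {"linear": [-0.001, -0.002, 0.02], "turn": 0},
    {"linear": [0, 0, 0.025], "turn": 0},
    {"linear": [0, 0, 0.02], "turn": 0},
    {"linear": [0, 0, 0.012], "turn": 0},
    {"linear": [0, 0, 0.006], "turn": 0},
    {"linear": [0, 0, 0], "turn": 0},
    {"linear": [0, 0, 0], "turn": 0}
  ]
}}

```text
t: 44.85
ee_pos: [487.7, 333.6, 44.4]
orientation: [-3.141, -0.026, -0.001]
ft_force: [-0.2, 0.0, -0.4]
width: 87.6
grasp_force: 0.0
```

Call:
{"op": "arm_command", "data": {
  "series": [
    {"linear": [0, 0, 0], "turn": 0},
    {"linear": [0, 0, 0], "turn": 0},
    {"linear": [0, 0, 0], "turn": 0},
    {"linear": [0, 0, 0], "turn": 0},
    {"linear": [0, 0, 0], "turn": 0},
    {"linear": [0, 0, 0], "turn": 0}
  ],
  "jaw": -1
}}

```text
t: 45.45
ee_pos: [487.3, 333.4, 44.1]
orientation: [-3.141, -0.026, -0.0]
ft_force: [-0.5, -1.0, 3.7]
width: 59.2
grasp_force: 30.0
```

Call:
{"op": "arm_command", "data": {
  "series": [
    {"linear": [0, 0, -0.01], "turn": 0},
    {"linear": [0, 0, -0.02], "turn": 0},
    {"linear": [0, 0, -0.025], "turn": 0},
    {"linear": [0, 0, -0.025], "turn": 0},
    {"linear": [0, 0.01, 0], "turn": 0},
    {"linear": [0, 0.02, 0], "turn": 0},
    {"linear": [0.002, 0.03, 0], "turn": 0},
    {"linear": [0.002, 0.03, 0], "turn": 0},
    {"linear": [0.002, 0.03, 0], "turn": 0},
    {"linear": [0.002, 0.03, 0], "turn": 0}
  ]
}}

```text
t: 46.45
ee_pos: [495.9, 180.6, 122.1]
orientation: [3.14, 0.026, -0.005]
ft_force: [-0.3, 0.4, -2.1]
width: 59.6
grasp_force: 30.0
```

Call:
{"op": "arm_command", "data": {
  "series": [
    {"linear": [0.002, 0.03, 0], "turn": 0},
    {"linear": [0.002, 0.03, 0], "turn": 0},
    {"linear": [0.002, 0.03, 0], "turn": 0},
    {"linear": [0.002, 0.03, 0], "turn": 0},
    {"linear": [0.002, 0.03, 0], "turn": 0},
    {"linear": [0.002, 0.03, 0], "turn": 0},
    {"linear": [0.002, 0.03, 0], "turn": 0},
    {"linear": [0.002, 0.03, 0], "turn": 0},
    {"linear": [0.002, 0.03, 0], "turn": 0},
    {"linear": [0, 0.02, 0], "turn": 0}
  ]
}}

```text
t: 47.45
ee_pos: [518.3, -108.6, 122.1]
orientation: [-3.141, -0.024, 0.005]
ft_force: [-0.4, 0.3, -1.4]
width: 58.8
grasp_force: 30.0
```

Call:
{"op": "arm_command", "data": {
  "series": [
    {"linear": [0, 0, 0], "turn": 0},
    {"linear": [0, 0, 0], "turn": 0},
    {"linear": [0, 0, 0], "turn": 0}
  ]
}}

```text
t: 47.75
ee_pos: [519.4, -105.5, 123.0]
orientation: [-3.141, -0.027, 0.003]
ft_force: [0.2, 0.7, -2.9]
width: 59.6
grasp_force: 30.0
```

Run:
```python
from m import *
go(521.5,-110.2,48); print(ctrl.get_obs()['width'])
```

```text
at [ 519.4 -105.5  123. ] yaw 0.017 tilt [-0.002 -0.001 -1.   ] tool shift [ 2.2  4.7 75. ] turn None
59.5575045205429
```

Call:
{"op": "arm_command", "data": {
  "series": [
    {"linear": [0.002, 0.005, 0.015], "turn": 0},
    {"linear": [0, 0, 0.025], "turn": 0},
    {"linear": [0, 0, 0.02], "turn": 0},
    {"linear": [0, 0, 0.008], "turn": 0},
    {"linear": [0, 0, 0.004], "turn": 0},
    {"linear": [0, 0, 0.001], "turn": 0},
    {"linear": [0, 0, 0], "turn": 0},
    {"linear": [0, 0, 0], "turn": 0}
  ]
}}

```text
t: 48.55
ee_pos: [523.3, -111.1, 51.5]
orientation: [3.141, 0.027, 0.002]
ft_force: [-0.3, -0.3, -1.3]
width: 59.5
grasp_force: 30.0
```

Call:
{"op": "arm_command", "data": {
  "series": [
    {"linear": [0, 0, 0.001], "turn": 0},
    {"linear": [0, 0, 0.001], "turn": 0},
    {"linear": [0, 0, 0], "turn": 0}
  ]
}}

```text
t: 48.85
ee_pos: [522.7, -111.1, 48.9]
orientation: [3.141, 0.026, 0.0]
ft_force: [-0.0, -0.2, -1.4]
width: 60.0
grasp_force: 30.0
```

Call:
{"op": "arm_command", "data": {
  "series": [
    {"linear": [0, 0, 0.001], "turn": 0},
    {"linear": [0, 0, 0], "turn": 0},
    {"linear": [0, 0, 0], "turn": 0}
  ]
}}

```text
t: 49.15
ee_pos: [522.8, -111.1, 48.1]
orientation: [3.141, 0.026, 0.001]
ft_force: [-1.5, -0.0, 2.8]
width: 59.6
grasp_force: 30.0
```

Call:
{"op": "arm_command", "data": {
  "series": [
    {"linear": [0, 0, 0], "turn": 0},
    {"linear": [0, 0, 0], "turn": 0},
    {"linear": [0, 0, 0], "turn": 0},
    {"linear": [0, 0, 0], "turn": 0},
    {"linear": [0, 0, -0.01], "turn": 0},
    {"linear": [0, 0, -0.03], "turn": 0},
    {"linear": [0, 0, -0.04], "turn": 0},
    {"linear": [0, 0, -0.04], "turn": 0},
    {"linear": [0, -0.02, 0], "turn": 0},
    {"linear": [0.005, -0.03, 0], "turn": 0}
  ],
  "jaw": 1
}}

```text
t: 50.15
ee_pos: [527.6, -61.5, 170.3]
orientation: [3.141, 0.023, 0.006]
ft_force: [-0.0, 0.2, -0.1]
width: 87.9
grasp_force: 0.0
```

Call:
{"op": "arm_command", "data": {
  "series": [
    {"linear": [0.006, -0.04, 0], "turn": 0},
    {"linear": [0.006, -0.04, 0], "turn": 0},
    {"linear": [0.006, -0.04, 0], "turn": 0},
    {"linear": [0.006, -0.04, 0], "turn": 0},
    {"linear": [0.006, -0.04, 0], "turn": 0},
    {"linear": [0.006, -0.04, 0], "turn": 0},
    {"linear": [0.006, -0.04, 0], "turn": 0},
    {"linear": [0.006, -0.04, 0], "turn": 0},
    {"linear": [0.006, -0.04, 0], "turn": 0},
    {"linear": [0.006, -0.04, 0], "turn": 0}
  ]
}}

```text
t: 51.15
ee_pos: [580.0, 341.7, 168.6]
orientation: [-3.141, -0.027, -0.001]
ft_force: [-0.2, 0.5, -0.1]
width: 87.8
grasp_force: 0.0
```

Call:
{"op": "arm_command", "data": {
  "series": [
    {"linear": [0, 0, 0], "turn": 0},
    {"linear": [0, 0, 0], "turn": 0},
    {"linear": [0, 0, 0], "turn": 0}
  ]
}}

```text
t: 51.45
ee_pos: [579.7, 338.9, 167.9]
orientation: [3.141, 0.026, -0.001]
ft_force: [-1.1, -0.0, 0.3]
width: 88.0
grasp_force: 0.0
```

Run:
```python
from m import *
go(580,339.7,52); print(ctrl.get_obs()['width'])
d=cam('wrist'); h=cv2.cvtColor(d['frame'],cv2.COLOR_BGR2HSV)
c=blob(cv2.inRange(h,(17,90,70),(27,200,220))&255,(290,200,360,350)); print(c.min(0),c.max(0),cv2.contourArea(c)); m=c.mean(0); print(ray(d,m[0],m[1],125))
```

```text
at [579.7 338.9 167.9] yaw 0.016 tilt [-0.001  0.001 -1.   ] tool shift [  0.4  -0.9 115.9] turn None
88.01601629358402
[290 213] [359 334] 1274.0
[529.00186836 346.70959233 125.        ]
```

Call:
{"op": "arm_command", "data": {
  "series": [
    {"linear": [0, -0.001, 0.02], "turn": 0},
    {"linear": [0, 0, 0.03], "turn": 0},
    {"linear": [0, 0, 0.025], "turn": 0},
    {"linear": [0, 0, 0.02], "turn": 0},
    {"linear": [0, 0, 0.012], "turn": 0},
    {"linear": [0, 0, 0.006], "turn": 0},
    {"linear": [0, 0, 0], "turn": 0},
    {"linear": [0, 0, 0], "turn": 0}
  ]
}}

```text
t: 52.3
ee_pos: [580.7, 341.1, 55.8]
orientation: [-3.141, -0.026, -0.002]
ft_force: [0.1, 0.0, -0.1]
width: 88.0
grasp_force: 0.0
```

Call:
{"op": "arm_command", "data": {
  "series": [
    {"linear": [0, 0, 0], "turn": 0},
    {"linear": [0, 0, 0], "turn": 0},
    {"linear": [0, 0, 0], "turn": 0},
    {"linear": [0, 0, 0], "turn": 0},
    {"linear": [0, 0, 0], "turn": 0},
    {"linear": [0, 0, 0], "turn": 0}
  ],
  "jaw": -1
}}

```text
t: 52.9
ee_pos: [580.1, 341.1, 54.9]
orientation: [-3.141, -0.027, -0.0]
ft_force: [-0.8, -0.3, 1.3]
width: 50.9
grasp_force: 30.0
```

Call:
{"op": "arm_command", "data": {
  "series": [
    {"linear": [0, 0, -0.01], "turn": 0},
    {"linear": [0, 0, -0.02], "turn": 0},
    {"linear": [0, 0, -0.025], "turn": 0},
    {"linear": [0, 0, -0.025], "turn": 0},
    {"linear": [0, 0.01, 0], "turn": 0},
    {"linear": [0, 0.02, 0], "turn": 0},
    {"linear": [-0.005, 0.03, 0], "turn": 0},
    {"linear": [-0.005, 0.03, 0], "turn": 0},
    {"linear": [-0.005, 0.03, 0], "turn": 0},
    {"linear": [-0.005, 0.03, 0], "turn": 0}
  ]
}}

```text
t: 53.9
ee_pos: [560.5, 187.5, 132.8]
orientation: [3.14, 0.025, -0.006]
ft_force: [0.5, 0.0, -2.5]
width: 51.0
grasp_force: 30.0
```

Call:
{"op": "arm_command", "data": {
  "series": [
    {"linear": [-0.005, 0.03, 0], "turn": 0},
    {"linear": [-0.005, 0.03, 0], "turn": 0},
    {"linear": [-0.005, 0.03, 0], "turn": 0},
    {"linear": [-0.005, 0.03, 0], "turn": 0},
    {"linear": [-0.005, 0.03, 0], "turn": 0},
    {"linear": [-0.005, 0.025, 0], "turn": 0},
    {"linear": [0, 0.01, 0], "turn": 0},
    {"linear": [0, 0, 0], "turn": 0},
    {"linear": [0, 0, 0], "turn": 0},
    {"linear": [0, 0, 0], "turn": 0}
  ]
}}

```text
t: 54.9
ee_pos: [535.6, 5.9, 134.4]
orientation: [-3.141, -0.027, 0.001]
ft_force: [-0.0, 0.3, -2.4]
width: 51.5
grasp_force: 30.0
```

Run:
```python
from m import *
go(534,3.6,59); print(ctrl.get_obs()['width'])
```

```text
at [535.6   5.9 134.4] yaw 0.017 tilt [-0. -0. -1.] tool shift [-1.6  2.3 75.4] turn None
51.52587277800876
```

Call:
{"op": "arm_command", "data": {
  "series": [
    {"linear": [-0.002, 0.002, 0.015], "turn": 0},
    {"linear": [0, 0, 0.025], "turn": 0},
    {"linear": [0, 0, 0.02], "turn": 0},
    {"linear": [0, 0, 0.008], "turn": 0},
    {"linear": [0, 0, 0.004], "turn": 0},
    {"linear": [0, 0, 0.001], "turn": 0},
    {"linear": [0, 0, 0], "turn": 0},
    {"linear": [0, 0, 0], "turn": 0}
  ]
}}

```text
t: 55.7
ee_pos: [534.4, 3.2, 62.6]
orientation: [3.141, 0.027, 0.002]
ft_force: [-0.9, 0.6, -2.7]
width: 51.2
grasp_force: 30.0
```

Call:
{"op": "arm_command", "data": {
  "series": [
    {"linear": [0, 0, 0.001], "turn": 0},
    {"linear": [0, 0, 0.001], "turn": 0},
    {"linear": [0, 0, 0], "turn": 0}
  ]
}}

```text
t: 56.0
ee_pos: [533.7, 3.1, 59.9]
orientation: [-3.141, -0.026, -0.0]
ft_force: [-0.0, 0.0, -2.1]
width: 50.7
grasp_force: 30.0
```

Lower the last millimetre, release, lift clear and back off towards the robot for a final look.

Call:
{"op": "arm_command", "data": {
  "series": [
    {"linear": [0, 0, 0.001], "turn": 0},
    {"linear": [0, 0, 0], "turn": 0},
    {"linear": [0, 0, 0], "turn": 0}
  ]
}}

```text
t: 56.3
ee_pos: [533.9, 3.2, 58.9]
orientation: [3.141, 0.026, 0.0]
ft_force: [0.4, -0.5, -0.4]
width: 50.8
grasp_force: 30.0
```

Call:
{"op": "arm_command", "data": {
  "series": [
    {"linear": [0, 0, 0], "turn": 0},
    {"linear": [0, 0, 0], "turn": 0},
    {"linear": [0, 0, 0], "turn": 0},
    {"linear": [0, 0, 0], "turn": 0},
    {"linear": [0, 0, -0.01], "turn": 0},
    {"linear": [0, 0, -0.03], "turn": 0},
    {"linear": [0, 0, -0.04], "turn": 0},
    {"linear": [0, 0, -0.04], "turn": 0},
    {"linear": [0, 0, -0.04], "turn": 0},
    {"linear": [-0.01, 0, 0], "turn": 0}
  ],
  "jaw": 1
}}

```text
t: 57.3
ee_pos: [528.0, 3.0, 225.1]
orientation: [3.141, 0.026, 0.018]
ft_force: [-0.4, 0.2, 0.7]
width: 87.8
grasp_force: 0.0
```

Call:
{"op": "arm_command", "data": {
  "series": [
    {"linear": [-0.03, 0, 0], "turn": 0},
    {"linear": [-0.03, 0, 0], "turn": 0},
    {"linear": [-0.02, 0, 0], "turn": 0},
    {"linear": [0, 0, 0], "turn": 0},
    {"linear": [0, 0, 0], "turn": 0}
  ]
}}

```text
t: 57.8
ee_pos: [444.0, 1.7, 219.1]
orientation: [3.141, 0.026, 0.002]
ft_force: [1.3, 0.0, -0.1]
width: 87.8
grasp_force: 0.0
```

Run:
```python
from m import *
d=cam('wrist'); s=cam('scene')
im=np.zeros((400,800,3),np.uint8); im[:200,:]=cv2.resize(d['frame'][60:220],(800,200)); im[200:,:]=cv2.resize(s['frame'][120:260,100:480],(800,200))
im=np.vstack([cv2.resize(d['frame'][:200],(800,250)),cv2.resize(s['frame'][120:260,180:500],(800,350))])
cv2.imwrite('pics/end.png',im); print(ctrl.get_obs()['ee_pos'],ctrl.get_obs()['width'])
h=cv2.cvtColor(d['frame'],cv2.COLOR_BGR2HSV)
g=blob(cv2.inRange(h,(40,60,30),(85,255,255)),(0,0,640,260),3); print('ram',cv2.minAreaRect(proj(d,g,50)),g.min(0),g.max(0))
```

```text
[444.79740542   1.64932587 219.00971612] 87.32506609471876
ram ((544.3231201171875, 112.46998596191406), (74.2004623413086, 65.8200454711914), 86.17427825927734) [163  21] [244  98]
```

View pics/end.png

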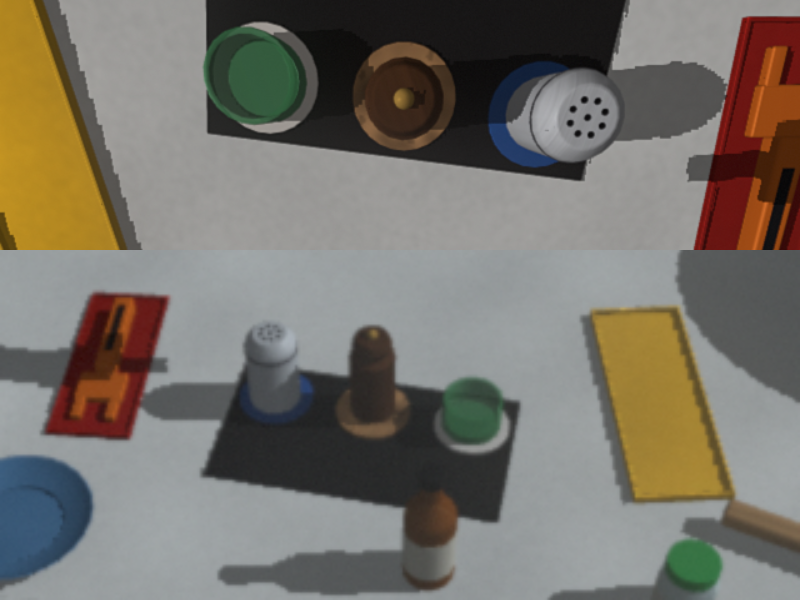

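The mill (403,98), shaker and ramekin (262,77) each stand upright and centred on their coasters. The lifter lies lengthwise in the red tray and the bottle hasn't moved. Handing in.

```bash
python3 -c "
from workcell import ctrl
print(ctrl.close_job())"
```

```text
the job is handed in; nothing more can be done
None
```

I handed the job in at about 58 s. The last images show the lifter flat in the red tray, the shaker, ramekin and mill upright on their own coasters, and the oil bottle where it started; the hand-in returned no verdict.

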